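# Turn the square sound box at the bench dog and seat it in the assembly corner

## Robot

A 7-joint arm with a two-finger parallel gripper is mounted at the origin on the work surface. World frame = base frame: x ahead of the robot, y to its left, z up, the work surface at z = 0. Lengths are in m, angles in rad, forces in N, time in s.
With the tool pointing down it reaches from about 0.425 to 0.95 m from the base axis. Payload 4.7 kg.
Tool frame: the origin (TCP) lies on the centre line of the jaws, within the pads' length; the fingertips stand 22 mm ahead of it and the grasp point (between the pads) lies 3 mm ahead of it; x points along the fingers, z is the direction in which the jaws open and shut, and the axes are right-handed (so a half turn about x gives the same grasp; the last joint's range is limited). The gripper opens to 87 mm and grips with 3 to 60 N. Pads are 19 mm wide; open, the fingers measure 117 mm over their backs; the gripper's body (75 mm by 190 mm) begins 51 mm behind the grasp point.
Start: joints at [-1.176, 0.469, -0.049, 1.532, 0.024, 1.141, -0.082], TCP at [0.278, 0.615, 0.245] pointing down, gripper open.
Joint ranges: [-2.59, 2.59], [-0.33, 1.99], [-1.39, 1.29], [0.1, 2.45], [-1.04, 4.18], [0.21, 1.99], [-2.66, 2.66]. Speed limits (rad/s): [2.57, 2.57, 3.14, 3.14, 3.14, 3.14, 3.14].

## Interface

Orientations are given as a unit quaternion [x, y, z, w].
In Python, from plant import env gives the robot as it stands. The module is installed in compiled form; this text tells all that it offers.
- The arm moves only by the shell command python3 -m inch 'ROWS' [FORCE]. ROWS is JSON, a list of rows, each a list of 3 entries, a list of its own where there are three numbers: the shift along the tool's x, y, z in cm, then the turn about the tool's x in rad, then the closure, from -1 (fully open) to 1 (shut). In form: [[[x, y, z], yaw, hand], ...]. A call has 1 to 20 rows; each row is the pose to reach, as a shift and turn from the pose measured when the call began, along the tool's axes at that moment; what a row does not reach only later rows make up. A row lasts 1/10 s, in which the tool goes at most 50 mm and 8.59 degrees, less where a joint would pass 70% of its speed; a pose out of reach is approached as far as the arm can. A call with a gripper value outside its range is refused whole. The fingers move at their own pace and stop on an object; FORCE is the grip in N (left out, the last holds). Time passes only in rows, so rows that repeat a pose let the fingers close. It gives the time, the measured TCP pose, the force and the opening at its end, in the units of the state.
- env.get_state(): the state, without advancing time (a new reading comes with each control period).
- env.read_camera(name): name is "side" or "top" or "wrist"; returns a dict with "img" (384x512x3 uint8, red, green, blue), "intrinsics" (3x3 intrinsics, pixels), "dist_coeffs" ([k1, k2, p1, p2, k3] as OpenCV has them; the pictures are not rectified), "eye" and "attitude" of the camera in the world. Camera axes: x right, y down, z forward; pixel columns grow to the right and rows downward; lengths in m; the calibration is good to about 2 mm. A picture is of the moment at which its call begins. There is no depth.
- env.finish_job(): hands the job in, once; it reports no verdict.
The state is a dict: "clock": time; "joints": joint angles; "joint_vel": joint speeds; "effort": joint torques, N m; "eef_pos": TCP position; "ee_rot": TCP orientation; "contact_force": force on the tool from outside, world axes, zero at the start; "moment": the same for the moment, N m; "width": opening from 0.0 (shut) to 1.0 (fully open).
Only numpy, scipy, OpenCV 4.12 (cv2) and the standard library are available. Lean on these libraries where they do the work, as an engineer would, in place of code of your own. Each camera call takes 0.05 s, during which the arm holds its last target.

## Task

Turn the square sound box a quarter turn counter-clockwise (seen from above) by pushing it against the steel post so that it pivots there, until its neck face points along the long fence, away from the short end stop. Then press it gently home against the long fence with about 12 N, slide it along the fence and press it home against the end stop with about 12 N too, so that it sits flush in the corner. Keep it flat on the bench, never push it against the post, fence or stop with more than 25 N, leave the other things on the bench undisturbed, and let go.

Things in the scene. Friction and masses are not known exactly. Their poses are not given: they have to be found in the camera images.
- soundbox: square wooden sound box of a small lute, 120 x 120 x 40 mm, 0.3 to 0.6 kg, loose, too wide to grip. Pale wood, dark edge bands; on top a round sound hole and a dark bridge bar near the +x side. Origin: centre of its underside, z up. Its neck face is the -x side, marked by a flush dark 36 mm plate on side and top. It starts with the neck face towards the robot, within 0.2 rad of the fence's axes.
- neck_face (a point): centre of the sound box's neck face (the side with the dark plate), 60 mm from the box's centre along its -x, 20 mm up
- fence: long fence of the corner: fixed dark hardwood bar, 32 mm high. Origin: the inner corner where its face meets the stop's, at bench height. Working face: plane x = 0 of its frame; it fills x 0 to 25, y -170 to 25 mm; its yaw on the bench varies within 0.15 rad. The seated box is at (-60, -60) mm in this frame, its neck face to -y (the box's x along the fence's +y).
- stop: the short end stop, a fixed dark hardwood bar at right angles to the fence, 25 mm thick, 125 mm long, 32 mm high. Same origin and axes as the fence; its working face is the plane y = 0, the bar fills y 0 to +25 mm and x -125 to 0 mm.
- post: fixed round steel post (bench dog), 20 mm diameter, 45 mm high, origin at the centre of its foot. It stands in front of the starting box's +y face, 15 to 45 mm nearer the robot than the box's centre, 155 to 175 mm from the fence's working face: a squared-up box passes between post and fence.
- rosin_tin: bystander, leave alone: a round brass tin, 54 mm across, 20 mm high, lying behind the fence. Origin: centre of its underside
- glue_bottle: bystander, leave alone: a white bottle, 42 mm across, 85 mm high, behind the fence. Origin: centre of its underside
- bridge_blank: bystander, leave alone: a dark wooden bar, 22 x 70 x 12 mm, beyond the end stop. Origin: centre of its underside
- clamp_pad: bystander, leave alone: a plywood pad, 40 x 40 x 22 mm, off the open end of the fence. Origin: centre of its underside
- peg_a: bystander, leave alone: a dark tuning peg, 60 mm long, lying near the robot. Origin: centre of its underside
- sanding_block: bystander, leave alone: a cork block, 50 x 85 x 28 mm, near the robot. Origin: centre of its underside
- brush_cup: bystander, leave alone: a blue cup, 70 mm across, 80 mm high, at the right. Origin: centre of its underside
- screwdriver: bystander, leave alone: a screwdriver, 170 mm long, lying at the left. Origin: centre of its underside

How it is judged:
On the way, in this order (a step that is already met when the one before it is completed fails the run):
1. the box leans on the post while part-way round (26 to 66 degrees turned) (contact force between soundbox and post above 0.5 N and angle between the x axis of soundbox and the y axis of fence, either way round below 1.12 rad and not (angle between the x axis of soundbox and the y axis of fence, either way round below 0.42 rad)), for 0.02 s.
2. the box, a quarter turned, is pressed against the long fence with more than 2 N (contact force between soundbox and fence above 2 N and angle between the x axis of soundbox and the y axis of fence, either way round below 0.12 rad), for 0.15 s.
3. the box is pressed against the end stop with more than 2 N (contact force between soundbox and stop above 2 N and angle between the x axis of soundbox and the y axis of fence, either way round below 0.12 rad and y of neck_face in the frame of fence below -0.1 m), for 0.15 s.
At the end, for the whole second after the job is handed in: The sound box lies flat and still in the corner, within 2.5 mm of flush with both the long fence and the end stop, square to them within 0.03 rad, its neck face pointing along the fence away from the end stop (to the fence's -y) (x of soundbox in the frame of fence above -0.0625 m and y of soundbox in the frame of fence above -0.0625 m and angle between the x axis of soundbox and the y axis of fence, either way round below 0.03 rad and y of neck_face in the frame of fence below -0.115 m and angle between soundbox's own z axis and vertical below 0.05 rad and height (world z) of soundbox below 0.004 m and linear speed of soundbox below 0.01 m/s); the robot touches nothing.
It fails at once if the box is pushed against the post with more than 25 N (contact force between soundbox and post above 25 N).
It fails at once if the box is pushed against the fence with more than 25 N (contact force between soundbox and fence above 25 N).
It fails at once if the box is pushed against the stop with more than 25 N (contact force between soundbox and stop above 25 N).
It fails at once if the box is lifted or tipped off the bench (height (world z) of soundbox above 0.012 m or angle between soundbox's own z axis and vertical above 0.15 rad).
It fails at once if another thing on the bench is moved more than 20 mm (distance of any of rosin_tin, glue_bottle, bridge_blank, clamp_pad, peg_a, sanding_block, brush_cup, screwdriver from where it was at the start of the episode above 0.02 m).
It also fails if it takes over 72 s, if anything falls off the work surface, if the arm or the gripper's body presses on something with over 40 N, if the wrist force passes 120 N, or if a joint passes its speed limit or range.

## Working session

There is one attempt and no reset: what is moved stays moved. The work goes in short steps, Python scripts to look and compute and a shell command to move; the robot and the scene stay as the last step left them, time stands still between calls to the robot, and variables do not carry over. Pictures are saved under pics/ and viewed, and the job is handed in when it is done.

```bash
ls; mkdir -p pics; cat > h.py <<'E'
import numpy as np, cv2
from scipy.spatial.transform import Rotation as R
from plant import env
def cam(n,save=None):
    d=env.read_camera(n)
    if save: cv2.imwrite('pics/'+save,d['img'][:,:,::-1])
    return d
def att(d):
    a=np.array(d['attitude'])
    return a if a.shape==(3,3) else R.from_quat(a).as_matrix()
def ray(d,uv,z):
    p=cv2.undistortPoints(np.array(uv,float).reshape(-1,1,2),np.array(d['intrinsics']),np.array(d['dist_coeffs'])).reshape(-1,2)
    v=np.c_[p,np.ones(len(p))]@att(d).T
    e=np.array(d['eye']); return e+v*((z-e[2])/v[:,2])[:,None]
E
python3 - <<'E'
from h import *
s=env.get_state(); print(s)
for n in ['top','side','wrist']:
    d=cam(n,n+'0.png'); print(n,d['eye'],d['attitude'],d['intrinsics'],d['dist_coeffs'])
E
```

```text
pics
{'clock': 0.0, 'joints': array([-1.17589634,  0.46947507, -0.04860476,  1.53372529,  0.02412113,
        1.14100374, -0.08231684]), 'joint_vel': array([-2.98179165e-04, -5.02706770e-04,  2.58117572e-05,  3.88902706e-04,
       -4.61890091e-05, -4.95176806e-04, -2.82825835e-04]), 'effort': array([ 5.05718417e-04, -5.07979703e+01, -8.09407211e-02, -2.36158240e+01,
       -6.16133586e-02,  3.79371818e-02,  1.64106082e-04]), 'eef_pos': array([0.27733173, 0.61476443, 0.24346349]), 'ee_rot': array([-0.38408219,  0.59455219,  0.38325235,  0.59338537]), 'contact_force': array([-0.51678583, -0.4947919 ,  0.04447223]), 'moment': array([ 0.00860763, -0.00649355,  0.00095025]), 'width': 1.0039630530053383}
top [0.41736204 0.02118172 1.05954034] [-0.7032939   0.70621612 -0.06028462  0.05479271] [[417.86629486   0.         253.90723854]
 [  0.         417.86629486 187.98612637]
 [  0.           0.           1.        ]] [0.02366596 0.         0.         0.         0.        ]
side [0.20865574 0.61766429 0.89678493] [-0.25834137  0.90613142 -0.32054973  0.09712601] [[365.54599085   0.         257.82703887]
 [  0.         365.54599085 197.05464733]
 [  0.           0.           1.        ]] [-0.06825678  0.          0.          0.          0.        ]
wrist [0.20923953 0.64529339 0.38335151] [0.83255639 0.53739854 0.07239485 0.11318856] [[283.13412467   0.         257.0443596 ]
 [  0.         283.13412467 188.27850785]
 [  0.           0.           1.        ]] [-0.02509836  0.          0.          0.          0.        ]
```

View pics/top0.png

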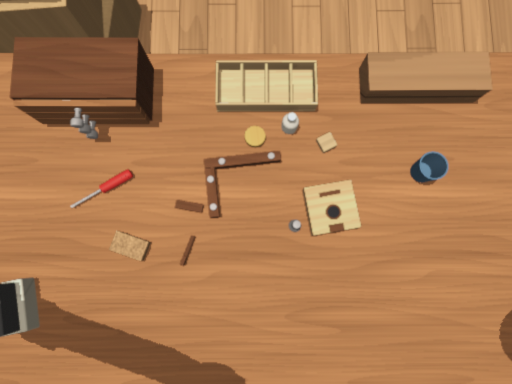

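View pics/side0.png

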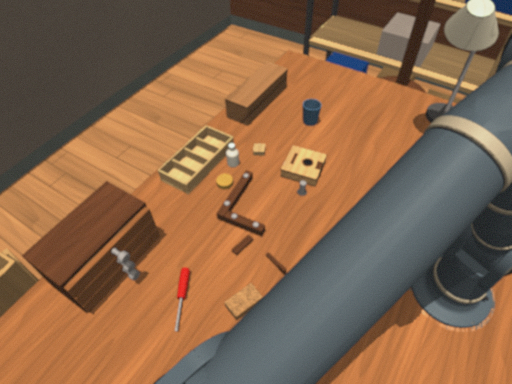

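View pics/wrist0.png

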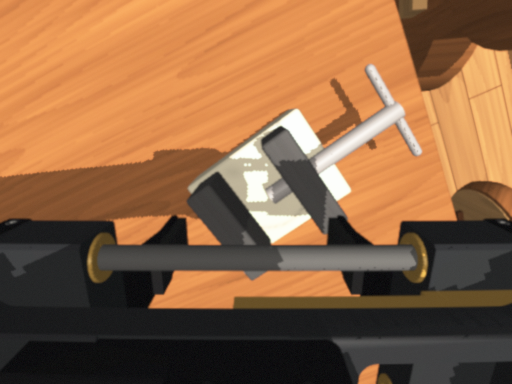

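```bash
python3 - <<'E'
from h import *
for n in ['top','side']:
    d=cam(n); print(n,att(d).round(3).tolist())
    print(ray(d,[[254,188]],0).round(3))
d=cam('top'); im=d['img'][90:290,120:460][:, :, ::-1]
cv2.imwrite('pics/topz.png',cv2.resize(im[20:170,60:260],None,fx=4,fy=4,interpolation=cv2.INTER_CUBIC))
d=cam('side'); im=d['img'][130:280,190:350][:, :, ::-1]
cv2.imwrite('pics/sidez.png',cv2.resize(im,None,fx=4,fy=4,interpolation=cv2.INTER_CUBIC))
E
```

```text
top [[-0.005, -0.987, 0.162], [-1.0, 0.003, -0.008], [0.007, -0.162, -0.987]]
[[0.591 0.012 0.   ]]
side [[-0.848, -0.406, 0.342], [-0.53, 0.661, -0.531], [-0.01, -0.631, -0.776]]
[[ 0.634 -0.021  0.   ]]
```

View pics/topz.png

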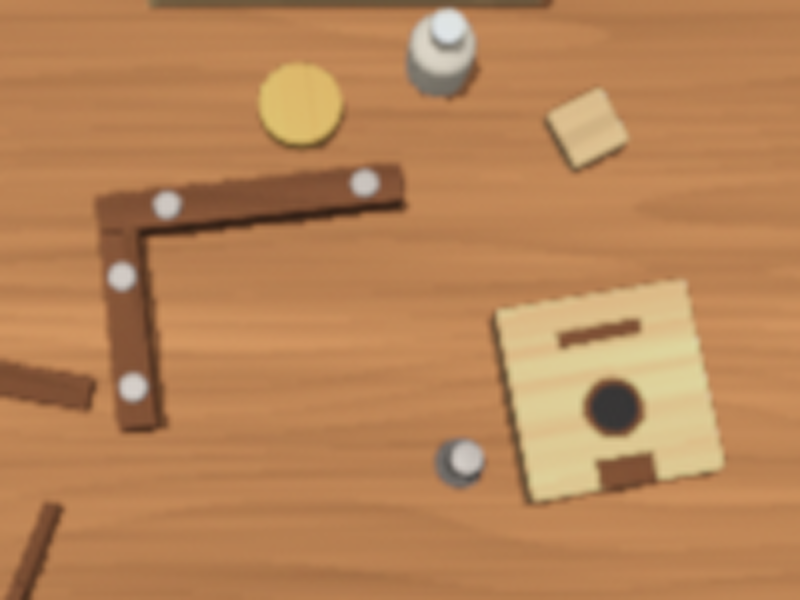

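View pics/sidez.png

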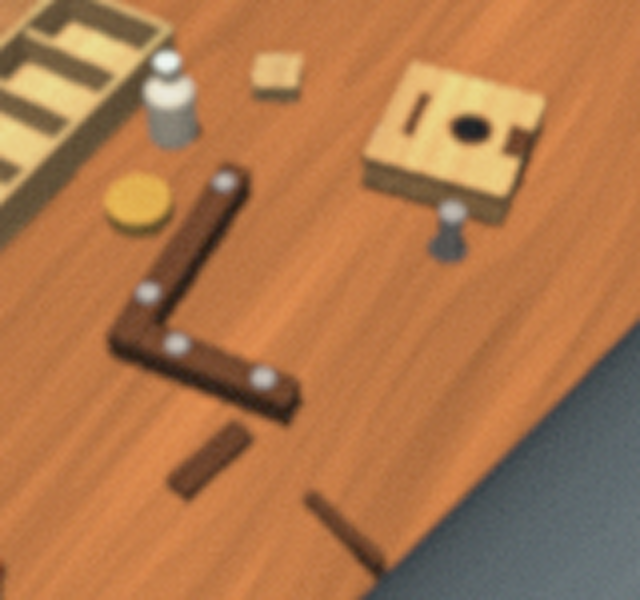

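```bash
cat >> h.py <<'E'
def tri(d1,uv1,d2,uv2):
    out=[]
    P=[]
    for a,b in zip(np.array(uv1,float),np.array(uv2,float)):
        A=np.zeros((3,3));B=np.zeros(3)
        for d,u in((d1,a),(d2,b)):
            e=np.array(d['eye']);v=ray(d,[u],0)[0]-e;v/=np.linalg.norm(v);M=np.eye(3)-np.outer(v,v);A+=M;B+=M@e
        out.append(np.linalg.solve(A,B))
    return np.array(out)
def zt(p): return (np.array(p,float)+.5)/4-.5+[180,110]
def zs(p): return (np.array(p,float)+.5)/4-.5+[190,130]
E
python3 - <<'E'
from h import *
np.set_printoptions(precision=4,suppress=True)
t=cam('top');s=cam('side')
bt=zt([(494,311),(686,281),(723,470),(531,503)]); bs=zs([(366,157),(415,63),(545,97),(502,192)])
print('box tri',tri(t,bt,s,bs)); a=ray(t,bt,.04);b=ray(s,bs,.04);print('top',a,a.mean(0));print('side',b,b.mean(0))
for q in(a,b): print('yaw',[np.arctan2(*(q[i]-q[j])[1::-1]) for i,j in((0,3),(1,2))],[np.arctan2(*(q[i]-q[j])[1::-1])-np.pi/2 for i,j in((0,1),(3,2))])
# fence bolts/edges
ft=zt([(167,204),(365,183),(122,276),(133,387)]); fs=zs([(148,292),(225,181),(176,344),(263,377)])
print('bolts',tri(t,ft,s,fs)); print(ray(t,ft,.034),ray(s,fs,.034))
print('inner edges top z.032',ray(t,zt([(142,230),(403,200),(160,423)]),.032))
print('outer top',ray(t,zt([(96,198),(401,165),(122,430),(403,203)]),.032))
# post
print('post',tri(t,zt([(467,457)]),s,zs([(452,211)])),ray(t,zt([(467,457)]),.045),ray(s,zs([(452,211)]),.045))
E
```

```text
box tri [[ 0.586  -0.1095  0.037 ]
 [ 0.6053 -0.2296  0.0355]
 [ 0.4889 -0.2452  0.0411]
 [ 0.47   -0.127   0.0448]]
top [[ 0.586  -0.109   0.04  ]
 [ 0.6045 -0.2285  0.04  ]
 [ 0.4874 -0.246   0.04  ]
 [ 0.4678 -0.1286  0.04  ]] [ 0.5364 -0.178   0.04  ]
side [[ 0.5842 -0.1072  0.04  ]
 [ 0.6033 -0.2252  0.04  ]
 [ 0.4908 -0.2457  0.04  ]
 [ 0.4738 -0.1303  0.04  ]] [ 0.538  -0.1771  0.04  ]
yaw [np.float64(0.16437390863919987), np.float64(0.1482875480531753)] [np.float64(0.1530604557976536), np.float64(0.1652655555903455)]
yaw [np.float64(0.20689056071493456), np.float64(0.18018080009465928)] [np.float64(0.16072867673890068), np.float64(0.1462696819233389)]
bolts [[ 0.6566  0.0945  0.0338]
 [ 0.6694 -0.0302  0.0343]
 [ 0.6114  0.1225  0.0324]
 [ 0.5413  0.1146  0.0335]]
[[ 0.6559  0.0942  0.034 ]
 [ 0.6691 -0.0304  0.034 ]
 [ 0.61    0.1219  0.034 ]
 [ 0.5403  0.1142  0.034 ]] [[ 0.6573  0.0948  0.034 ]
 [ 0.6699 -0.0303  0.034 ]
 [ 0.6119  0.1237  0.034 ]
 [ 0.542   0.1152  0.034 ]]
inner edges top z.032 [[ 0.6397  0.1099  0.032 ]
 [ 0.6585 -0.0543  0.032 ]
 [ 0.5182  0.0975  0.032 ]]
outer top [[ 0.6603  0.139   0.032 ]
 [ 0.6812 -0.0534  0.032 ]
 [ 0.514   0.1209  0.032 ]
 [ 0.6565 -0.0543  0.032 ]]
post [[ 0.4964 -0.0897  0.0429]] [[ 0.4955 -0.0898  0.045 ]] [[ 0.4965 -0.0878  0.045 ]]
```

```bash
cat >> h.py <<'E'
np.set_printoptions(precision=4,suppress=True)
FO=np.array([.6387,.111]);FY=.106
def goal(xyz,jawyaw=None):
    """print shift (cm, tool axes) and turn to reach world xyz with jaw axis at yaw (mod pi)"""
    s=env.get_state();M=R.from_quat(s['ee_rot']).as_matrix();p=np.array(s['eef_pos'])
    print('pos',p,'jaw yaw',np.arctan2(M[1,2],M[0,2]),'toolx',M[:,0],'j7',s['joints'][6],'t',s['clock'])
    print('shift cm',(M.T@(np.array(xyz)-p)*100).round(2))
    if jawyaw is not None:
        a=np.arctan2(M[1,2],M[0,2]);dl=(jawyaw-a+np.pi/2)%np.pi-np.pi/2
        print('turn',-dl,'or',-dl+np.pi,-dl-np.pi)
def f2w(x,y):
    c,s=np.cos(FY),np.sin(FY);return FO+[c*x-s*y,s*x+c*y]
def w2f(p):
    d=np.array(p)[:2]-FO;c,s=np.cos(FY),np.sin(FY);return np.array([c*d[0]+s*d[1],-s*d[0]+c*d[1]])
E
python3 - <<'E'
from h import *
M=R.from_quat(env.get_state()['ee_rot']).as_matrix();print(M)
c=np.array([.5365,-.178]);ph=.158
bx=np.array([np.cos(ph),np.sin(ph)]);by=np.array([-bx[1],bx[0]])
for o in (100,85,70): print(o,c+bx*.04-by*o/1000)
q=c+bx*.04-by*.10
goal([q[0],q[1],.2434],ph+np.pi/2);goal([q[0],q[1],.2434],ph)
print(w2f([.4955,-.0895]),w2f(c))
E
```

```text
[[-0.0001 -0.9115  0.4112]
 [-0.0001  0.4112  0.9115]
 [-1.      0.     -0.0001]]
100 [ 0.5917 -0.2705]
85 [ 0.5894 -0.2556]
70 [ 0.587  -0.2408]
pos [0.2775 0.6153 0.2445] jaw yaw 1.1470270425543647 toolx [-0.0001 -0.0001 -1.    ] j7 -0.0823216978008874 t 0.45
shift cm [  0.11 -65.06 -67.82]
turn -0.581769284240532 or 2.559823369349261 -3.723361937830325
pos [0.2775 0.6153 0.2445] jaw yaw 1.1470270425543647 toolx [-0.0001 -0.0001 -1.    ] j7 -0.0823216978008874 t 0.45
shift cm [  0.11 -65.06 -67.82]
turn 0.9890270425543647 or 4.130619696144158 -2.1525656110354285
[-0.1636 -0.1842] [-0.1322 -0.2766]
```

```bash
python3 -m inch '[[[0,-16,-17],0.25,1],[[0,-16,-17],0.25,1],[[0,-16,-17],0.25,1],[[0,-16,-17],0.25,1],[[0,-16,-17],0.25,1],[[0,-32,-34],0.5,1],[[0,-32,-34],0.5,1],[[0,-32,-34],0.5,1],[[0,-32,-34],0.5,1],[[0,-32,-34],0.5,1],[[0,-49,-51],0.75,1],[[0,-49,-51],0.75,1],[[0,-49,-51],0.75,1],[[0,-49,-51],0.75,1],[[0,-49,-51],0.75,1],[[0,-65,-68],0.99,1],[[0,-65,-68],0.99,1],[[0,-65,-68],0.99,1],[[0,-65,-68],0.99,1],[[0,-65,-68],0.99,1]]' 20; python3 - <<'E'
from h import *
goal([.5917,-.2705,.04],.158)
E
```

```text
clock: 2.45
eef_pos: [0.5906, -0.2758, 0.2447]
ee_rot: [-0.055, 0.705, 0.054, 0.705]
contact_force: [1.0, 0.7, 0.3]
width: 0.007
pos [ 0.5906 -0.2758  0.2447] jaw yaw 0.15438270501077053 toolx [ 0.0004 -0.0021 -1.    ] j7 0.7565031817562746 t 2.45
shift cm [20.47  0.55  0.19]
turn -0.0036172949892294692 or 3.1379753586005634 -3.145209948579023
```

```bash
python3 - <<'E'
from h import *
d=cam('top'); cv2.imwrite('pics/top1.png',cv2.resize(d['img'][110:260,180:380][:,:,::-1],None,fx=4,fy=4,interpolation=cv2.INTER_CUBIC))
cam('wrist','wrist1.png')
E
```

```text
(no output)
```

View pics/top1.png

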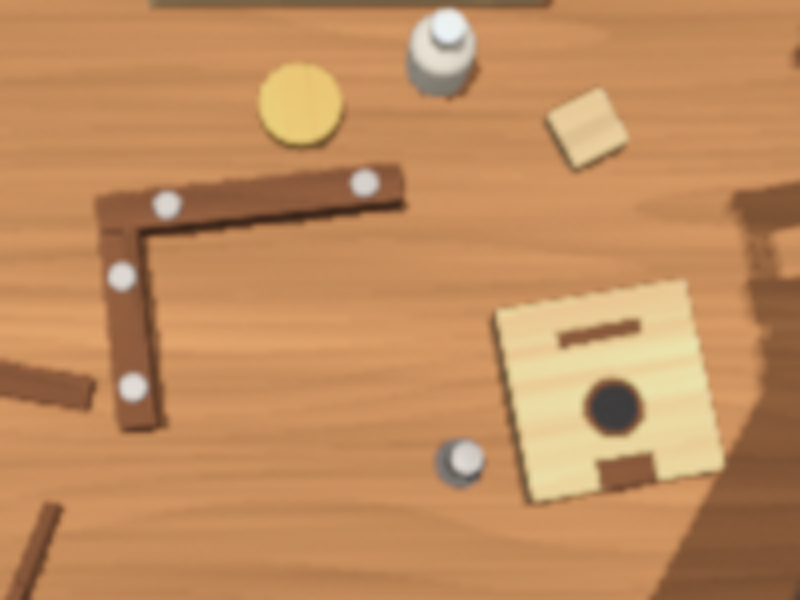

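View pics/wrist1.png

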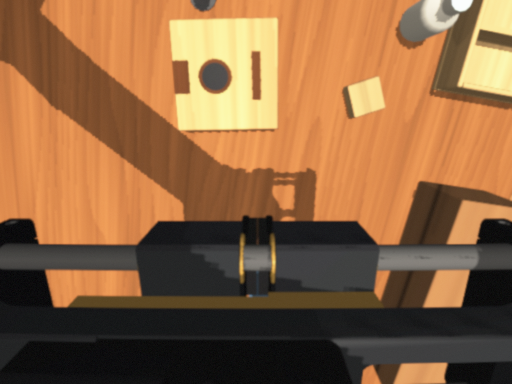

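```bash
python3 - <<'E'
from h import *
d=cam('wrist')
q=ray(d,[(170,20),(277,18),(277,130),(179,130)],.04);print(q,q.mean(0))
print('clamp/post',ray(d,[(203,3)],.045))
goal([.5917,-.28,.04],.158)
E
```

```text
[[ 0.469  -0.1259  0.04  ]
 [ 0.5843 -0.107   0.04  ]
 [ 0.6042 -0.2255  0.04  ]
 [ 0.4883 -0.2428  0.04  ]] [ 0.5364 -0.1753  0.04  ]
clamp/post [[ 0.5041 -0.1057  0.045 ]]
pos [ 0.5899 -0.2746  0.2442] jaw yaw 0.1528207409396507 toolx [-0.0007 -0.0014 -1.    ] j7 0.7535440433412681 t 2.6
shift cm [20.42 -0.53  0.11]
turn -0.005179259060349217 or 3.136413394529444 -3.1467719126501423
```

```bash
python3 -m inch '[[[10,0,-2],0,1],[[10,0,-2],0,1],[[10,0,-2],0,1],[[17,0,-2],0,1],[[17,0,-2],0,1],[[20.4,0,-2],0,1],[[20.4,0,-2],0,1],[[20.4,0,-2],0,1]]'; python3 -m inch '[[[0,0.5,0],0,1],[[0,1,0],0,1],[[0,1.5,0],0,1],[[0,2,0],0,1],[[0,2.5,0],0,1],[[0,2.8,0],0,1]]'; python3 -m inch '[[[0,0.3,0],0,1],[[0,0.6,0],0,1],[[0,0.9,0],0,1],[[0,1.2,0],0,1]]'
python3 - <<'E'
from h import *
d=cam('top'); cv2.imwrite('pics/top2.png',cv2.resize(d['img'][110:260,180:380][:,:,::-1],None,fx=4,fy=4,interpolation=cv2.INTER_CUBIC))
E
```

```text
clock: 3.4
eef_pos: [0.5715, -0.2774, 0.042]
ee_rot: [-0.055, 0.705, 0.054, 0.705]
contact_force: [0.3, 0.4, 0.2]
width: 0.007
clock: 4.0
eef_pos: [0.5672, -0.2489, 0.042]
ee_rot: [-0.055, 0.705, 0.054, 0.705]
contact_force: [1.3, 1.0, -0.2]
width: 0.006
clock: 4.4
eef_pos: [0.5653, -0.2374, 0.042]
ee_rot: [-0.055, 0.705, 0.054, 0.705]
contact_force: [0.9, -2.1, -1.3]
width: 0.006
```

View pics/top2.png

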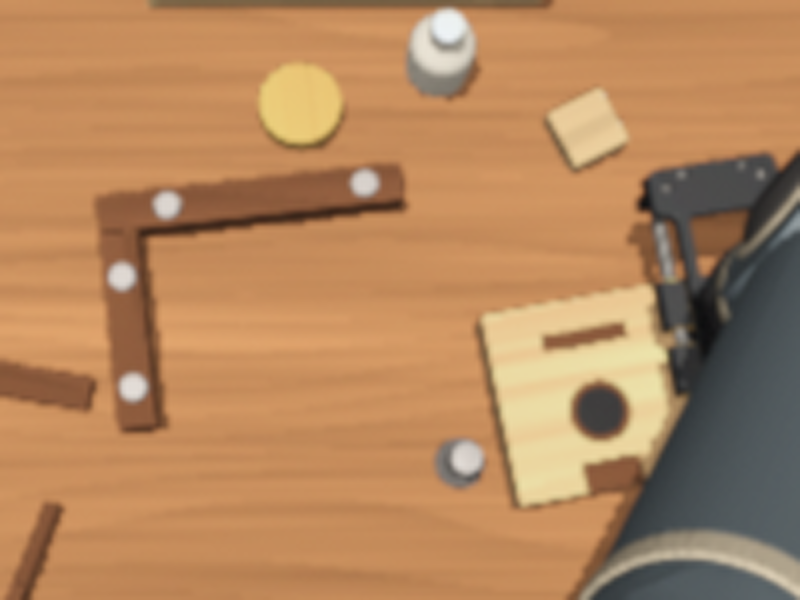

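```bash
cat >> h.py <<'E'
def boxfrom(p,q):
    """topz/top picks: far-left corner p (bx+,by+), near-left corner q (bx-,by+)"""
    d=cam('top');a=ray(d,zt([p,q]),.04)[:,:2];v=a[0]-a[1];ph=np.arctan2(v[1],v[0])
    m=a.mean(0);bx=v/np.linalg.norm(v);by=np.array([-bx[1],bx[0]]);c=m-by*.06
    s=env.get_state();t=s['eef_pos'][:2]-c;P=np.array([.4958,-.0895])-c
    print('c',c,'yaw',ph,'turned',ph-.158,'len',np.linalg.norm(v),'tool in box',t@bx,t@by,'post',P@bx,P@by,'F',s['contact_force'],'tool',s['eef_pos'],'fence fr',w2f(c),'angle left',FY+np.pi/2-ph)
def snap(name):
    d=cam('top'); cv2.imwrite('pics/'+name,cv2.resize(d['img'][110:260,180:380][:,:,::-1],None,fx=4,fy=4,interpolation=cv2.INTER_CUBIC))
E
python3 - <<'E'
from h import *
boxfrom((480,317),(518,505))
E
python3 -m inch '[[[0,0.3,0],0,1],[[0,0.6,0],0,1],[[0,0.9,0],0,1],[[0,1.2,0],0,1],[[0,1.5,0],0,1]]'
python3 - <<'E'
from h import *
snap('top3.png')
E
```

```text
c [ 0.5349 -0.1695] yaw 0.1748424430268125 turned 0.01684244302681251 len 0.11745156129942007 tool in box 0.018176590727682185 -0.07143423684360867 post -0.024604617897262784 0.08560917757938416 F [ 0.712  -0.7496  0.2475] tool [ 0.5652 -0.2367  0.042 ] fence fr [-0.1329 -0.268 ] angle left 1.5019538837680841
clock: 5.0
eef_pos: [0.5629, -0.2217, 0.042]
ee_rot: [-0.055, 0.705, 0.054, 0.705]
contact_force: [-0.7, -1.3, -0.4]
width: 0.007
```

View pics/top3.png

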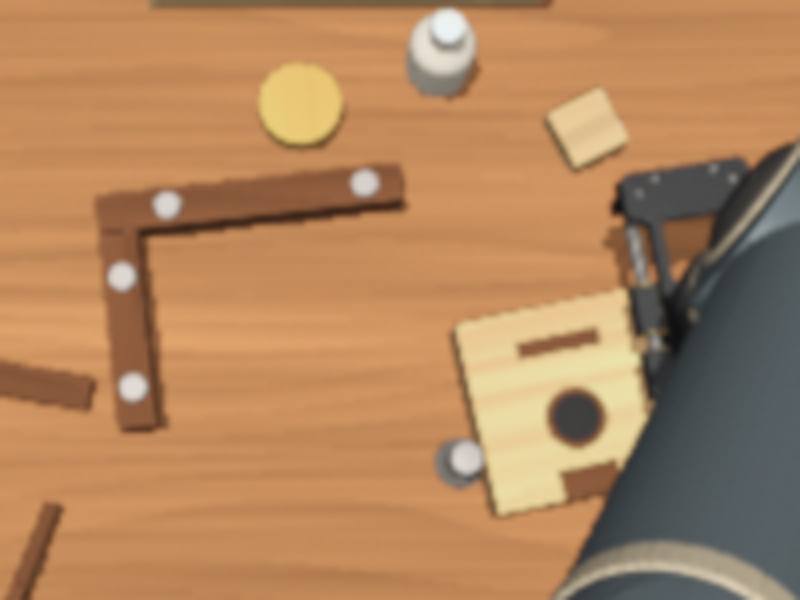

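```bash
python3 - <<'E'
from h import *
boxfrom((454,327),(497,516))
E
python3 -m inch '[[[0,-0.6,0],0,1],[[0,-0.6,1.2],0,1],[[0,-0.6,2.4],0,1],[[0,0,2.4],0,1],[[0,0.5,2.4],0,1],[[0,1,2.4],0,1]]'
python3 -m inch '[[[0,0.4,0],0,1],[[0,0.8,0],0,1],[[0,1.2,0],0,1]]'
python3 - <<'E'
from h import *
snap('top4.png')
E
```

```text
c [ 0.5301 -0.1547] yaw 0.20166523293066962 turned 0.04366523293066962 len 0.11844213067096188 tool in box 0.018782311414351386 -0.07169333144910404 post -0.0205641378233829 0.07071627143247056 F [ 0.6884 -0.5935  0.5978] tool [ 0.5629 -0.2211  0.042 ] fence fr [-0.1361 -0.2527] angle left 1.475131093864227
clock: 5.7
eef_pos: [0.5896, -0.2129, 0.0439]
ee_rot: [-0.059, 0.701, 0.05, 0.709]
contact_force: [10.4, -14.1, -3.1]
width: 0.002
clock: 6.0
eef_pos: [0.5942, -0.2084, 0.0469]
ee_rot: [-0.064, 0.695, 0.044, 0.715]
contact_force: [13.6, -15.9, -1.8]
width: 0.006
```

View pics/top4.png

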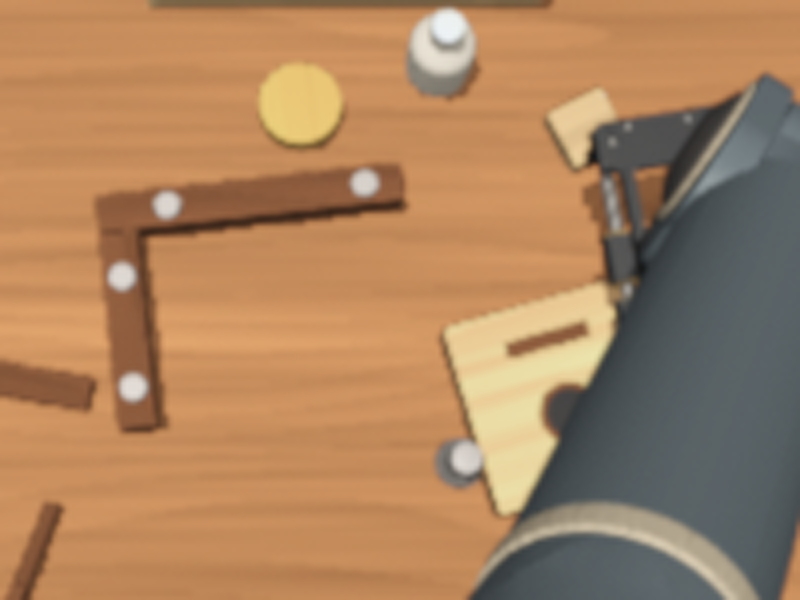

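```bash
python3 - <<'E'
from h import *
boxfrom((443,332),(500,517))
E
python3 -m inch '[[[0.4,-0.5,0.2],0,1],[[0.4,-1,0.5],0,1],[[0.4,-1,0.5],0,1]]'
python3 - <<'E'
from h import *
boxfrom((443,332),(500,517))
s=env.get_state();print(R.from_quat(s['ee_rot']).as_matrix())
snap('top5.png');cam('wrist','wrist5.png')
E
```

```text
c [ 0.5327 -0.1511] yaw 0.27781438753292154 turned 0.11981438753292153 len 0.11807839230720397 tool in box 0.043844898066473056 -0.07190416166106793 post -0.01859898104358705 0.06931224002106945 F [ 11.3878 -12.7798  -1.2347] tool [ 0.5946 -0.2082  0.0472] fence fr [-0.1331 -0.2494] angle left 1.3989819392619751
clock: 6.4
eef_pos: [0.6007, -0.2172, 0.0431]
ee_rot: [-0.063, 0.695, 0.044, 0.714]
contact_force: [-0.0, 1.0, -0.2]
width: 0.004
c [ 0.5327 -0.1511] yaw 0.27781438753292154 turned 0.11981438753292153 len 0.11807839230720397 tool in box 0.047114793097213795 -0.0816861316220579 post -0.01859898104358705 0.06931224002106945 F [-0.2368  0.0039 -0.4034] tool [ 0.6004 -0.2167  0.043 ] fence fr [-0.1331 -0.2494] angle left 1.3989819392619751
[[ 0.0284 -0.1518  0.988 ]
 [-0.0247  0.988   0.1525]
 [-0.9993 -0.0288  0.0243]]
```

View pics/top5.png

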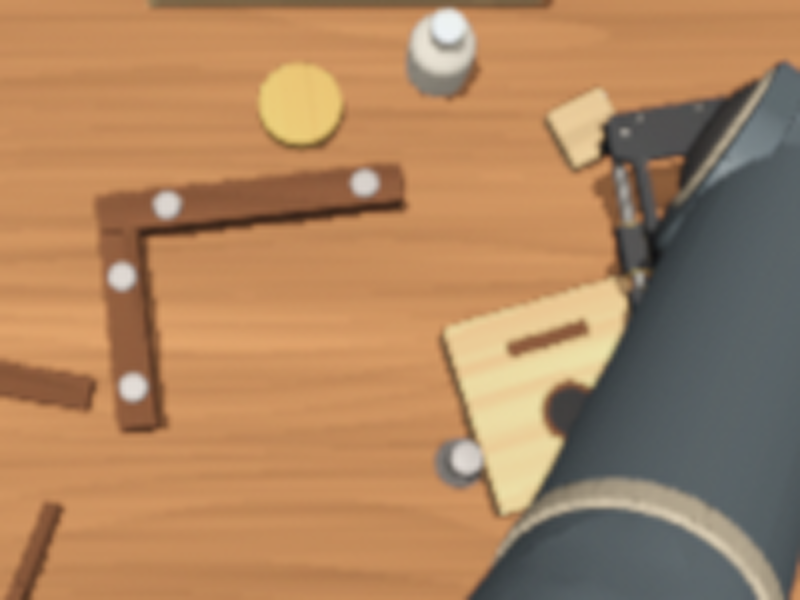

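View pics/wrist5.png

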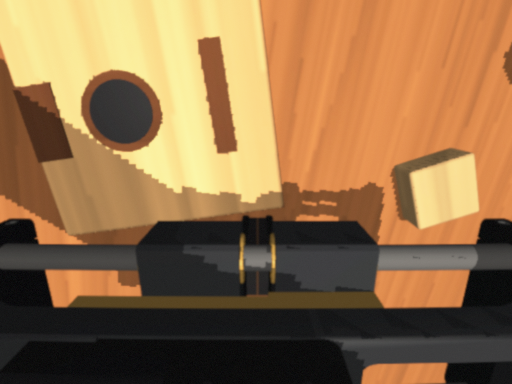

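```bash
cat >> h.py <<'E'
def plan(c,ph,yI,dth,n,tb=None,turn0=0.):
    """rows (tool shift cm, turn) for tool stuck to box turning CCW on the post; tb tool in box frame at contact"""
    s=env.get_state();M=R.from_quat(s['ee_rot']).as_matrix();p=np.array(s['eef_pos']);P=np.array([.4958,-.0895])
    c=np.array(c,float);bxv=lambda a:np.array([[np.cos(a),-np.sin(a)],[np.sin(a),np.cos(a)]])
    t=bxv(ph).T@(p[:2]-c) if tb is None else np.array(tb)
    a0=np.arctan2(M[1,2],M[0,2]); ph0=ph
    for k in range(n):
        for _ in range(20):
            B=bxv(ph);pb=B.T@(P-c);I=c+B@np.array([pb[0],yI]);d=dth/n/20
            c=I+bxv(d)@(c-I);ph+=d
        B=bxv(ph);pb=B.T@(P-c);c=c+B@np.array([0,pb[1]-.070])
        w=c+B@t; sh=M.T@np.r_[w-p[:2],0]*100
        print(np.r_[0,sh[1:]].round(2),'turn',round(-(ph-ph0)+turn0,3),'post bx',pb[0].round(3))
    print('end c',c,'yaw',ph)
E
python3 -m inch '[[[0,0,0],-0.12,1],[[0,0.3,0],-0.12,1],[[0,0.6,0],-0.12,1]]'
python3 - <<'E'
from h import *
boxfrom((443,332),(500,517))
plan([.5327,-.1511],.278,-.02,.2,5,tb=[.047,-.071])
E
```

```text
clock: 6.85
eef_pos: [0.5992, -0.2099, 0.0427]
ee_rot: [-0.105, 0.692, 0.086, 0.709]
contact_force: [0.1, 0.6, 0.9]
width: 0.001
c [ 0.5327 -0.1511] yaw 0.27781438753292154 turned 0.11981438753292153 len 0.11807839230720397 tool in box 0.048037990021100284 -0.07407337428733862 post -0.01859898104358705 0.06931224002106945 F [-0.2847  0.6068  0.1855] tool [ 0.5992 -0.2091  0.0426] fence fr [-0.1331 -0.2494] angle left 1.3989819392619751
[0.  0.5 0.1] turn -0.04 post bx -0.015
[0.   0.75 0.28] turn -0.08 post bx -0.011
[0.   1.   0.46] turn -0.12 post bx -0.008
[0.   1.24 0.63] turn -0.16 post bx -0.004
[0.   1.47 0.8 ] turn -0.2 post bx -0.001
end c [ 0.5285 -0.1514] yaw 0.4780000000000002
```

```bash
python3 -m inch '[[[0,0.35,0.05],-0.02,1],[[0,0.5,0.1],-0.04,1],[[0,0.65,0.2],-0.06,1],[[0,0.75,0.3],-0.08,1],[[0,0.9,0.4],-0.1,1],[[0,1,0.5],-0.12,1]]'
python3 - <<'E'
from h import *
snap('top6.png'); print(env.get_state()['contact_force'])
E
```

```text
clock: 7.5
eef_pos: [0.6044, -0.2006, 0.0438]
ee_rot: [-0.15, 0.683, 0.125, 0.704]
contact_force: [5.8, -5.5, -2.5]
width: 0.007
[ 5.9096 -4.6781 -1.7223]
```

View pics/top6.png

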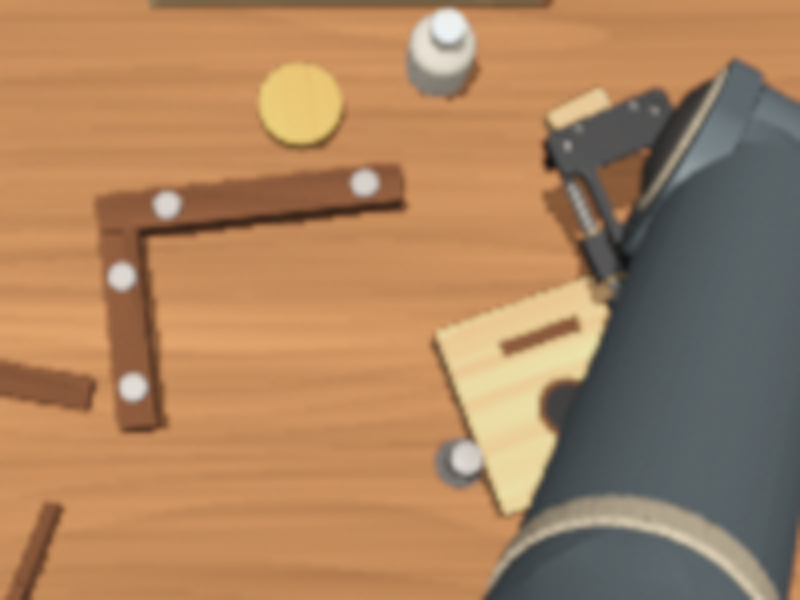

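```bash
python3 - <<'E'
from h import *
boxfrom((435,336),(506,516))
plan([.5327,-.1511],.36,.01,.3,6)
E
```

```text
c [ 0.5362 -0.1489] yaw 0.35552231255285743 turned 0.19752231255285743 len 0.1178535953228484 tool in box 0.046238542954035775 -0.07214452989341799 post -0.01716551483309385 0.06977438718697887 F [ 4.9766 -5.4603 -0.9183] tool [ 0.6046 -0.2005  0.0438] fence fr [-0.1294 -0.2476] angle left 1.3212740142420392
[0.   0.37 0.41] turn -0.05 post bx -0.01
[0.   0.68 0.8 ] turn -0.1 post bx -0.007
[0.   0.99 1.18] turn -0.15 post bx -0.004
[0.   1.31 1.55] turn -0.2 post bx -0.001
[0.   1.63 1.9 ] turn -0.25 post bx 0.002
[0.   1.95 2.24] turn -0.3 post bx 0.005
end c [ 0.5346 -0.148 ] yaw 0.6599999999999967
```

```bash
python3 - <<'E'
from h import *
plan([.5362,-.1489],.3555,.04,.3,6)
E
```

```text
[0.   0.28 0.56] turn -0.05 post bx -0.016
[0.   0.61 1.11] turn -0.1 post bx -0.014
[0.   0.96 1.65] turn -0.15 post bx -0.013
[0.   1.32 2.16] turn -0.2 post bx -0.011
[0.   1.7  2.66] turn -0.25 post bx -0.01
[0.   2.11 3.14] turn -0.3 post bx -0.008
end c [ 0.545 -0.14 ] yaw 0.6554999999999968
```

```bash
python3 -m inch '[[[0,0.15,0.3],-0.03,1],[[0,0.3,0.55],-0.05,1],[[0,0.5,0.8],-0.08,1],[[0,0.65,1.1],-0.1,1],[[0,0.8,1.4],-0.13,1],[[0,1,1.65],-0.15,1]]'
python3 - <<'E'
from h import *
snap('top7.png'); print(env.get_state()['contact_force'])
E
```

```text
clock: 8.2
eef_pos: [0.6161, -0.1846, 0.0438]
ee_rot: [-0.203, 0.672, 0.177, 0.69]
contact_force: [0.7, -2.4, 1.8]
width: 0.009
[ 1.4241 -1.727   1.8017]
```

View pics/top7.png

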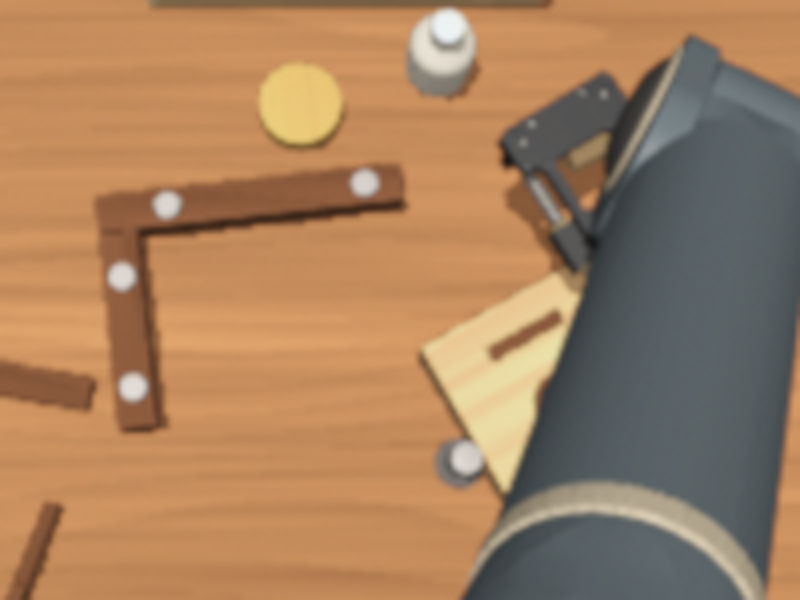

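```bash
cat >> h.py <<'E'
def boxc(p,q):
    """far-left corner p, any other point q on the +y top edge"""
    d=cam('top');a=ray(d,zt([p,q]),.04)[:,:2];v=a[0]-a[1];ph=np.arctan2(v[1],v[0])
    bx=v/np.linalg.norm(v);by=np.array([-bx[1],bx[0]]);c=a[0]-.06*bx-by*.06
    s=env.get_state();t=s['eef_pos'][:2]-c;P=np.array([.4958,-.0895])-c
    print('c',c,'yaw',ph,'turned',ph-.158,'tool in box',t@bx,t@by,'post',P@bx,P@by,'F',s['contact_force'],'tool',s['eef_pos'],'fence fr',w2f(c),'angle left',FY+np.pi/2-ph)
    return c,ph
E
python3 - <<'E'
from h import *
c,ph=boxc((422,350),(501,492))
plan(c,ph,.03,.3,6)
E
```

```text
c [ 0.5371 -0.1452] yaw 0.48968320862281167 turned 0.33168320862281164 tool in box 0.051657880666145795 -0.07145195212026105 post -0.010272543645085362 0.0685634371373682 F [ 2.3911 -0.8814  0.505 ] tool [ 0.6163 -0.1839  0.0437] fence fr [-0.1281 -0.244 ] angle left 1.187113118172085
[0.   0.15 0.52] turn -0.05 post bx -0.008
[0.   0.45 1.02] turn -0.1 post bx -0.006
[0.   0.77 1.5 ] turn -0.15 post bx -0.004
[0.   1.11 1.97] turn -0.2 post bx -0.002
[0.   1.45 2.43] turn -0.25 post bx -0.0
[0.   1.81 2.87] turn -0.3 post bx 0.002
end c [ 0.5443 -0.14  ] yaw 0.7896832086228055
```

```bash
python3 -m inch '[[[0,0.25,0.25],-0.03,1],[[0,0.4,0.5],-0.05,1],[[0,0.55,0.75],-0.08,1],[[0,0.7,1],-0.1,1],[[0,0.85,1.25],-0.13,1],[[0,1,1.5],-0.15,1]]'
python3 -m inch '[[[0,0.2,0.2],-0.03,1],[[0,0.4,0.4],-0.05,1],[[0,0.6,0.6],-0.08,1]]'
python3 - <<'E'
from h import *
snap('top8.png'); print(env.get_state()['contact_force'])
E
```

```text
clock: 8.9
eef_pos: [0.6265, -0.1678, 0.0442]
ee_rot: [-0.255, 0.654, 0.226, 0.675]
contact_force: [5.7, -3.9, -0.7]
width: 0.007
clock: 9.2
eef_pos: [0.6308, -0.1597, 0.0449]
ee_rot: [-0.285, 0.642, 0.251, 0.666]
contact_force: [9.4, -4.0, -2.4]
width: 0.007
[ 8.3487 -3.3665 -1.3564]
```

View pics/top8.png

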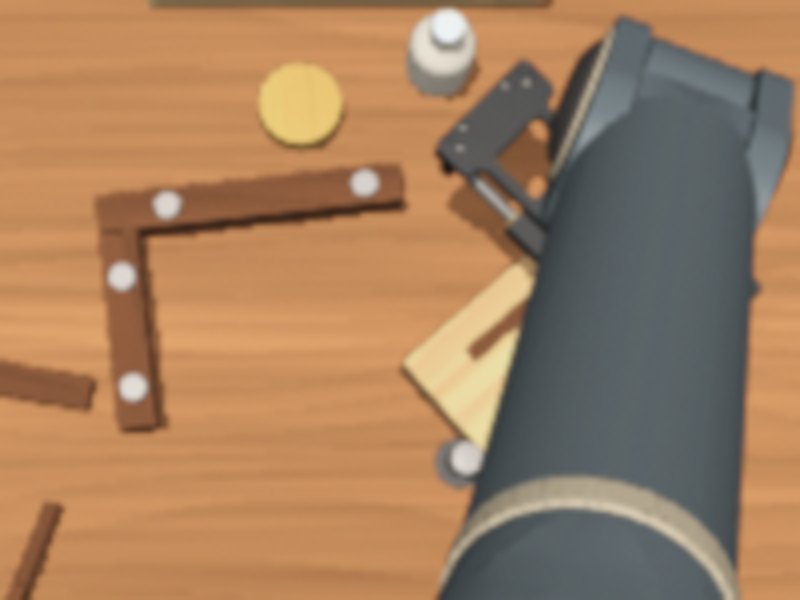

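```bash
python3 - <<'E'
from h import *
c,ph=boxc((403,367),(480,449))
plan(c,ph,.02,.3,6)
d=cam('top');print('bottle',ray(d,zt([(447,24)]),.085),'pad',ray(d,zt([(587,128)]),.022),'tin',ray(d,zt([(301,103)]),.02))
print(R.from_quat(env.get_state()['ee_rot']).as_matrix())
E
```

```text
c [ 0.5475 -0.1369] yaw 0.7402310091135564 turned 0.5822310091135564 tool in box 0.04662680733625912 -0.07278308808957289 post -0.006197134390905329 0.0698614598457596 F [ 7.0978 -3.1875 -1.501 ] tool [ 0.631  -0.1592  0.045 ] fence fr [-0.1169 -0.2369] angle left 0.9365653176813402
[0.   0.24 0.47] turn -0.05 post bx -0.004
[0.   0.5  0.92] turn -0.1 post bx -0.001
[0.   0.77 1.36] turn -0.15 post bx 0.001
[0.   1.05 1.79] turn -0.2 post bx 0.004
[0.   1.34 2.21] turn -0.25 post bx 0.006
[0.   1.64 2.62] turn -0.3 post bx 0.009
end c [ 0.5517 -0.1325] yaw 1.04023100911355
bottle [[ 0.7556 -0.0788  0.085 ]] pad [[ 0.7077 -0.1737  0.022 ]] tin [[0.7254 0.0095 0.02  ]]
[[ 0.0491 -0.6999  0.7126]
 [-0.0302  0.7121  0.7014]
 [-0.9983 -0.056   0.0138]]
```

```bash
python3 -m inch '[[[0,0.1,0.25],-0.03,1],[[0,0.25,0.5],-0.05,1],[[0,0.4,0.7],-0.08,1],[[0,0.5,0.9],-0.1,1],[[0,0.65,1.15],-0.13,1],[[0,0.8,1.35],-0.15,1],[[0,0.9,1.6],-0.18,1],[[0,1.05,1.8],-0.2,1]]'
python3 - <<'E'
from h import *
snap('top9.png'); print(env.get_state()['contact_force'])
cam('wrist','wrist9.png')
E
```

```text
clock: 10.15
eef_pos: [0.6392, -0.1388, 0.0455]
ee_rot: [-0.351, 0.612, 0.314, 0.636]
contact_force: [8.4, -1.9, -0.0]
width: 0.005
[ 6.5541 -1.1152 -1.0375]
```

View pics/top9.png

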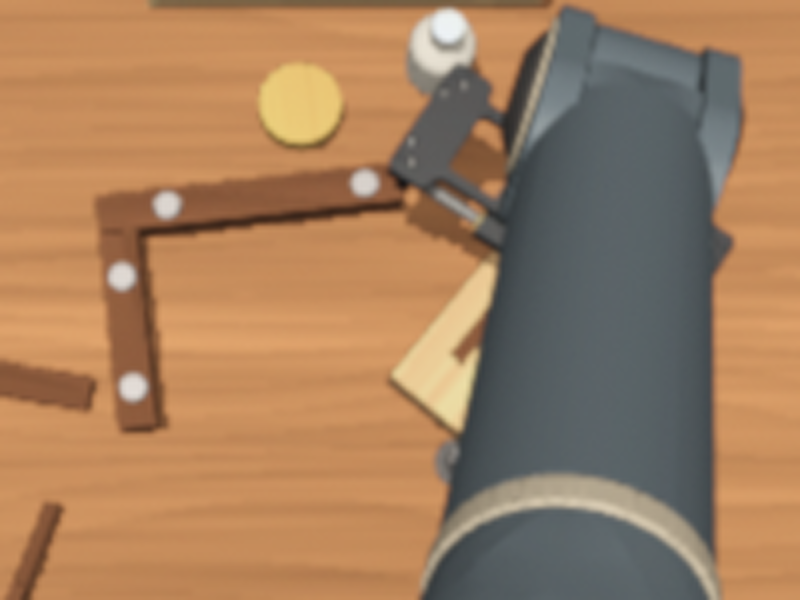

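View pics/wrist9.png

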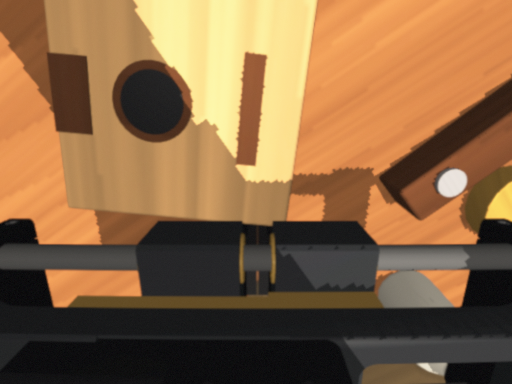

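```bash
python3 -m inch '[[[0,-0.6,0],0,1],[[-1,-0.8,0],0,1],[[-5,-0.8,0],0,1],[[-10,-0.8,0],0,1],[[-14,-4,-2],0,1],[[-14,-8,-4],0,1],[[-14,-12,-6],0,1],[[-14,-16,-8],0,1],[[-14,-16,-8],0,1]]'
python3 - <<'E'
from h import *
snap('top10.png'); print(env.get_state()['contact_force'])
E
```

```text
clock: 11.15
eef_pos: [0.7185, -0.2969, 0.1946]
ee_rot: [-0.35, 0.614, 0.311, 0.636]
contact_force: [-0.3, -0.1, -0.3]
width: 0.006
[ 0.1903  0.446  -0.4485]
```

View pics/top10.png

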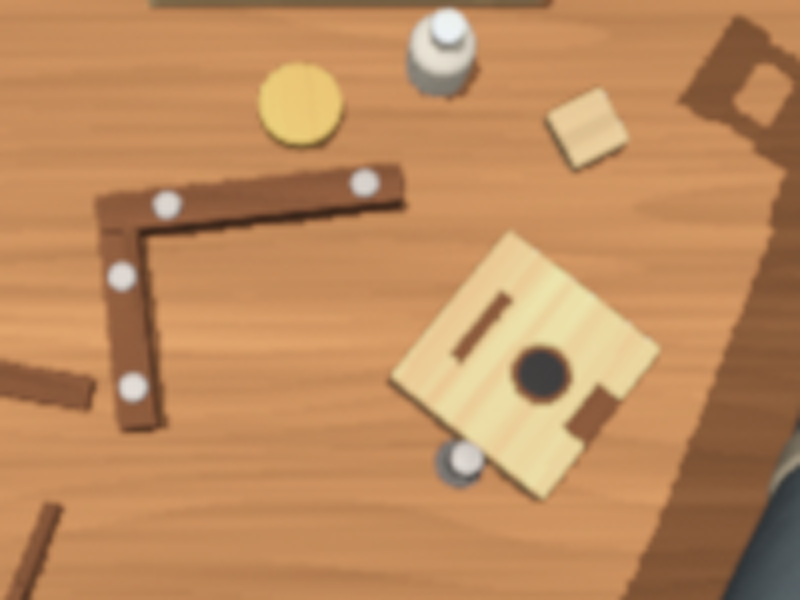

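```bash
cat >> h.py <<'E'
def box4(pp,pm,mm,mp,raw=False):
    d=cam('top');a=ray(d,np.array([pp,pm,mm,mp],float) if raw else zt([pp,pm,mm,mp]),.04)[:,:2];c=a.mean(0);v=a[0]+a[1]-a[2]-a[3];u=a[0]+a[3]-a[1]-a[2]
    ph=np.arctan2(v[1],v[0]);p2=np.arctan2(u[1],u[0])-np.pi/2
    print('c',c,'yaw',ph,p2,'fence fr',w2f(c),'left',FY+np.pi/2-(ph+p2)/2)
    return c,(ph+p2)/2
E
python3 - <<'E'
from h import *
c,ph=box4((390,378),(511,231),(660,349),(543,500))
B=np.array([[np.cos(ph),-np.sin(ph)],[np.sin(ph),np.cos(ph)]])
print('post',B.T@(np.array([.4958,-.0895])-c))
print(R.from_quat(env.get_state()['ee_rot']).as_matrix())
for t in [(-.10,-.045),(-.1,-.03),(-.1,0)]: print(t,c+B@t)
E
```

```text
c [ 0.5532 -0.1279] yaw 0.8824635045690091 0.882822496099489 fence fr [-0.1103 -0.2285] left 0.7941533264606475
post [-0.0068  0.0687]
[[ 0.0522 -0.8278  0.5586]
 [-0.0293  0.5579  0.8294]
 [-0.9982 -0.0596  0.0049]]
(-0.1, -0.045) [ 0.5244 -0.2337]
(-0.1, -0.03) [ 0.5128 -0.2242]
(-0.1, 0) [ 0.4897 -0.2051]
```

```bash
python3 - <<'E'
from h import *
goal([.4948,-.199,.19],-.688)
goal([.4948,-.199,.046],-.688)
E
```

```text
pos [ 0.7183 -0.2901  0.1939] jaw yaw 0.9780376014896899 toolx [ 0.0522 -0.0293 -0.9982] j7 1.4459175716753998 t 11.25
shift cm [-1.04 23.61 -4.93]
turn -1.4755550521001033 or 1.6660376014896898 -4.617147705689897
pos [ 0.7183 -0.2901  0.1939] jaw yaw 0.9780376014896899 toolx [ 0.0522 -0.0293 -0.9982] j7 1.4459175716753998 t 11.25
shift cm [13.33 24.47 -5.  ]
turn -1.4755550521001033 or 1.6660376014896898 -4.617147705689897
```

```bash
python3 -m inch '[[[-1,4,-1],0.15,-1],[[-1,8,-2],0.3,-1],[[-1,12,-2.5],0.45,-1],[[-1,16,-3.3],0.6,-1],[[-1,20,-4],0.75,-1],[[-1,23.6,-4.9],0.9,-1],[[-1,23.6,-4.9],1.05,-1],[[-1,23.6,-4.9],1.2,-1],[[-1,23.6,-4.9],1.35,-1],[[-1,23.6,-4.9],1.5,-1],[[-1,23.6,-4.9],1.67,-1],[[-1,23.6,-4.9],1.67,-1]]'
python3 - <<'E'
from h import *
goal([.4948,-.199,.046],-.688)
snap('top11.png')
cam('wrist','wrist11.png')
E
```

```text
clock: 12.45
eef_pos: [0.4942, -0.1965, 0.1893]
ee_rot: [0.236, 0.645, -0.242, 0.685]
contact_force: [-0.1, 0.2, -0.2]
width: 0.968
pos [ 0.4942 -0.1965  0.1893] jaw yaw -0.6905571604254934 toolx [ 0.0508 -0.0268 -0.9983] j7 -0.11429761744816232 t 12.45
shift cm [14.32 -0.32 -0.6 ]
turn -0.0025571604254934766 or 3.1390354931642994 -3.144149814015287
```

View pics/wrist11.png

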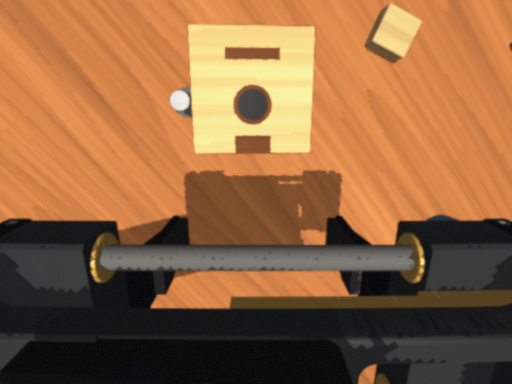

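View pics/top11.png

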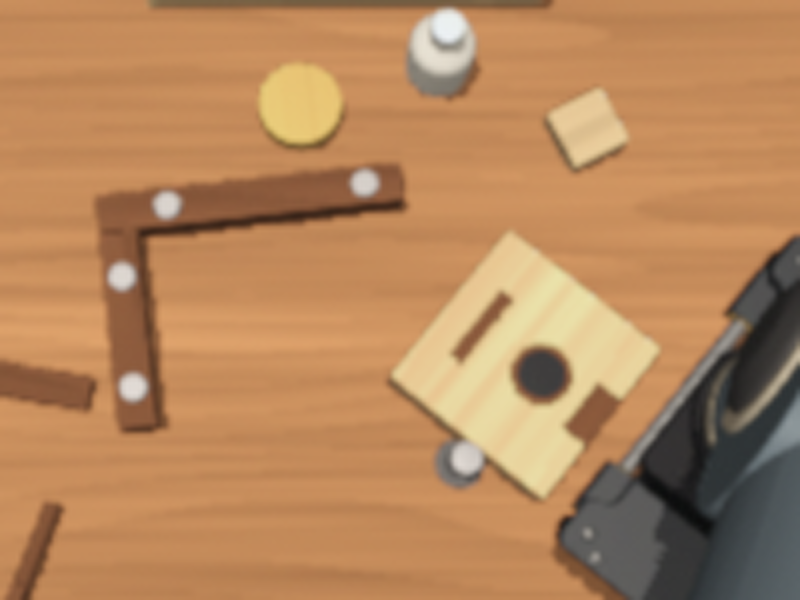

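```bash
cat >> h.py <<'E'
def arc(W,dth,n,pre):
    """tool first moves pre (m) along its +y, then turns CCW about world point W by dth"""
    s=env.get_state();M=R.from_quat(s['ee_rot']).as_matrix();p=np.array(s['eef_pos'])
    y=M[:2,1]/np.linalg.norm(M[:2,1]);p1=p[:2]+y*pre
    for k in range(n+1):
        a=dth*k/n;w=W+np.array([[np.cos(a),-np.sin(a)],[np.sin(a),np.cos(a)]])@(p1-W)
        print((M.T@np.r_[w-p[:2],0]*100).round(2),'turn',round(-a,3),w)
E
python3 -m inch '[[[5,-0.3,-0.6],0,-1],[[9,-0.3,-0.6],0,-1],[[12,-0.3,-0.6],0,-1],[[14.3,-0.3,-0.6],0,-1],[[14.3,-0.3,-0.6],0,-1]]'
python3 - <<'E'
from h import *
c=np.array([.5532,-.1279]);ph=.8826
B=np.array([[np.cos(ph),-np.sin(ph)],[np.sin(ph),np.cos(ph)]])
s=env.get_state();print(s['eef_pos'],B.T@(s['eef_pos'][:2]-c),s['contact_force'])
W=c+B@[0,.1];print(W)
arc(W,.78,8,.018)
E
```

```text
clock: 13.05
eef_pos: [0.4931, -0.1982, 0.0437]
ee_rot: [0.234, 0.648, -0.24, 0.684]
contact_force: [-0.3, -0.5, -0.7]
width: 1.004
[ 0.4931 -0.1982  0.0437] [-0.0924  0.0018] [-0.3364 -0.5454 -0.7463]
[ 0.476  -0.0644]
[ 0.02  1.8  -0.  ] turn -0.0 [ 0.5045 -0.1842]
[0.06 2.79 0.68] turn -0.098 [ 0.516  -0.1809]
[0.1  3.84 1.26] turn -0.195 [ 0.5272 -0.1764]
[0.13 4.94 1.74] turn -0.292 [ 0.5379 -0.1709]
[0.16 6.08 2.1 ] turn -0.39 [ 0.5479 -0.1644]
[0.19 7.26 2.36] turn -0.488 [ 0.5573 -0.1569]
[0.21 8.45 2.49] turn -0.585 [ 0.5659 -0.1485]
[0.22 9.65 2.51] turn -0.682 [ 0.5737 -0.1394]
[ 0.22 10.85  2.42] turn -0.78 [ 0.5805 -0.1295]
```

```bash
python3 -m inch '[[[0,0.6,0],0,-1],[[0,1.2,0],0,-1],[[0,1.8,0],0,-1],[[0,2.1,0.2],-0.03,-1],[[0,2.5,0.5],-0.07,-1],[[0,2.8,0.7],-0.1,-1],[[0,3.1,0.9],-0.13,-1],[[0,3.5,1.1],-0.16,-1],[[0,3.85,1.25],-0.2,-1],[[0,4.2,1.4],-0.23,-1],[[0,4.6,1.6],-0.26,-1],[[0,4.95,1.75],-0.29,-1]]'
python3 - <<'E'
from h import *
snap('top12.png')
E
```

```text
clock: 14.25
eef_pos: [0.5382, -0.1703, 0.0448]
ee_rot: [0.132, 0.676, -0.143, 0.711]
contact_force: [-0.7, -1.5, -0.4]
width: 1.004
```

View pics/top12.png

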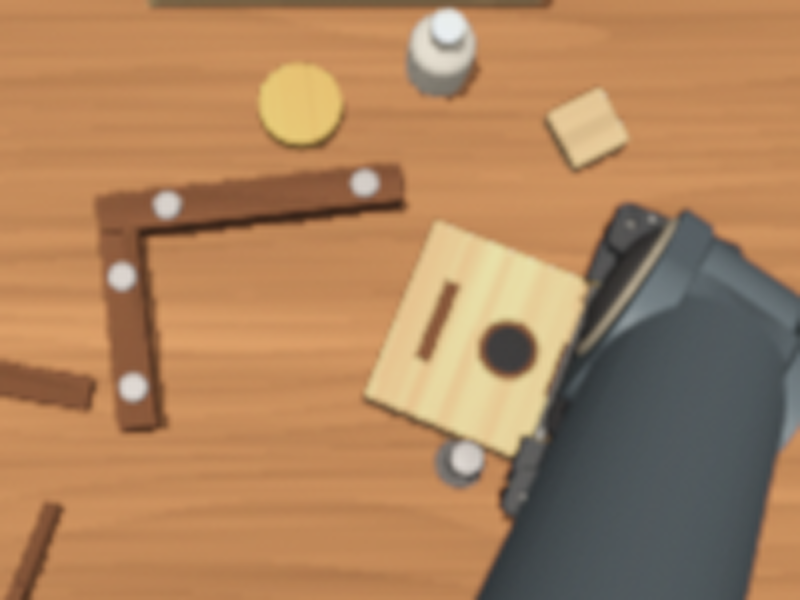

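```bash
python3 - <<'E'
from h import *
c,ph=box4((364,398),(437,221),(588,284),(513,458))
goal([.58,-.13,.045],.106)
arc(np.array([.476,-.0644]),.49,5,0)
E
```

```text
c [ 0.5683 -0.0972] yaw 1.1715179488289267 1.1563124174974444 fence fr [-0.092  -0.1996] left 0.5128811436317111
pos [ 0.5386 -0.1698  0.0448] jaw yaw -0.39230610318195797 toolx [ 0.0453 -0.0239 -0.9987] j7 0.23025264990794087 t 14.35
shift cm [0.07 5.26 2.3 ]
turn -0.498306103181958 or 2.643286550407835 -3.639898756771751
[0. 0. 0.] turn -0.0 [ 0.5386 -0.1698]
[0.03 1.   0.67] turn -0.098 [ 0.5486 -0.1631]
[0.05 2.05 1.24] turn -0.196 [ 0.5579 -0.1556]
[0.07 3.16 1.7 ] turn -0.294 [ 0.5665 -0.1471]
[0.08 4.31 2.06] turn -0.392 [ 0.5741 -0.1379]
[0.09 5.48 2.3 ] turn -0.49 [ 0.5808 -0.1279]
```

```bash
python3 -m inch '[[[0,0.35,0.15],-0.035,-1],[[0,0.7,0.35],-0.07,-1],[[0,1.05,0.55],-0.1,-1],[[0,1.4,0.7],-0.135,-1],[[0,1.75,0.85],-0.17,-1],[[0,2.1,1],-0.2,-1],[[0,2.5,1.15],-0.235,-1],[[0,2.9,1.3],-0.27,-1],[[0,3.3,1.45],-0.3,-1]]'
python3 - <<'E'
from h import *
snap('top13.png')
E
```

```text
clock: 15.25
eef_pos: [0.5648, -0.1445, 0.0454]
ee_rot: [0.024, 0.69, -0.039, 0.722]
contact_force: [0.5, -1.1, 0.0]
width: 1.0
```

View pics/top13.png

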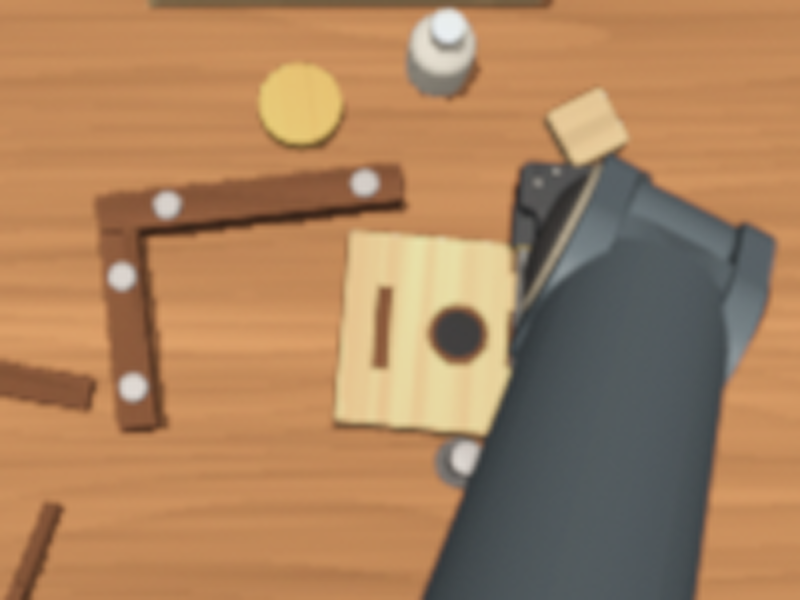

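```bash
python3 - <<'E'
from h import *
d=cam('top');a=ray(d,zt([(335,423),(350,232)]),.04)[:,:2];v=a[0]-a[1];by=v/np.linalg.norm(v);bx=np.array([by[1],-by[0]]);c=a.mean(0)-.06*bx
print(a,'yaw',np.arctan2(bx[1],bx[0]),'c',c,w2f(c),'tool in box',(env.get_state()['eef_pos'][:2]-c)@np.c_[bx,by])
# target tool: behind box centre at fence (-.085,-.10)
q=f2w(-.085,-.10-.072);print(q)
goal([*q,.046],.106)
q=f2w(-.082,-.14-.072);goal([*q,.046],.106)
E
```

```text
[[ 0.517  -0.01  ]
 [ 0.6363 -0.0204]] yaw 1.4842052289990137 c [ 0.5714 -0.075 ] [-0.0866 -0.1778] tool in box [-0.0693  0.0004]
[ 0.5724 -0.069 ]
pos [ 0.5651 -0.144   0.0454] jaw yaw -0.08977433083082592 toolx [ 0.0455 -0.0232 -0.9987] j7 0.40237000192722727 t 15.35
shift cm [-0.2   7.53  0.06]
turn -0.19577433083082596 or 2.945818322758967 -3.337366984420619
pos [ 0.5651 -0.144   0.0454] jaw yaw -0.08977433083082592 toolx [ 0.0455 -0.0232 -0.9987] j7 0.40237000192722727 t 15.35
shift cm [-0.08  3.66  1.13]
turn -0.19577433083082596 or 2.945818322758967 -3.337366984420619
```

```bash
python3 -m inch '[[[0,0.5,0.2],-0.03,-1],[[0,1,0.4],-0.06,-1],[[0,1.5,0.6],-0.09,-1],[[0,2,0.75],-0.12,-1],[[0,2.5,0.85],-0.15,-1],[[0,3,0.9],-0.18,-1],[[0,3.6,0.9],-0.2,-1],[[0,4.2,0.75],-0.2,-1],[[0,4.8,0.6],-0.2,-1],[[0,5.4,0.5],-0.2,-1],[[0,6,0.35],-0.2,-1],[[0,6.6,0.2],-0.2,-1],[[0,7.2,0.1],-0.2,-1],[[0,7.2,0.1],-0.2,-1]]'
python3 - <<'E'
from h import *
snap('top14.png')
E
```

```text
clock: 16.75
eef_pos: [0.5721, -0.0704, 0.0437]
ee_rot: [-0.048, 0.691, 0.031, 0.721]
contact_force: [0.1, 0.5, 0.3]
width: 0.999
```

View pics/top14.png

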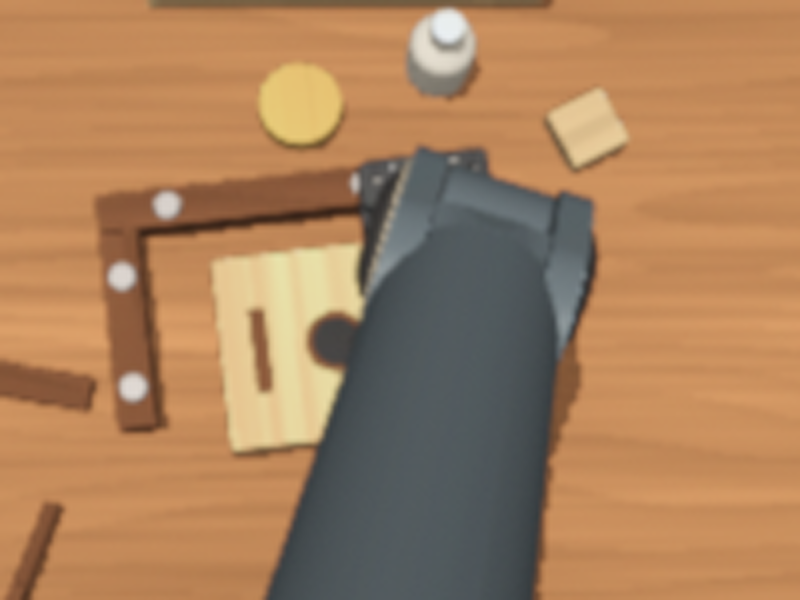

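```bash
python3 - <<'E'
from h import *
d=cam('top');a=ray(d,zt([(233,453),(212,262)]),.04)[:,:2];v=a[0]-a[1];by=v/np.linalg.norm(v);bx=np.array([by[1],-by[0]]);c=a.mean(0)-.06*bx
print(a,'yaw',np.arctan2(bx[1],bx[0]),'left',FY+np.pi/2-np.arctan2(bx[1],bx[0]),'c',c,w2f(c),'len',np.linalg.norm(v))
q=f2w(-.185,w2f(c)[1]);print(q)
goal([*q,.12],-1.465)
E
```

```text
[[0.4989 0.0523]
 [0.6175 0.0656]] yaw 1.681755452495204 left -0.004959125700307432 c [ 0.5648 -0.0007] [-0.0853 -0.1032] len 0.11936084950190815
[ 0.4657 -0.0112]
pos [ 0.5719 -0.0708  0.0435] jaw yaw 0.11170350629079613 toolx [ 0.0434 -0.0216 -0.9988] j7 0.4303899018848621 t 16.85
shift cm [-8.23  6.88 -9.57]
turn -1.564889147298997 or 1.5767035062907961 -4.70648180088879
```

```bash
python3 -m inch '[[[0,-1,0],0,-1],[[-1,-2,0],0,-1],[[-5,-2,0],0,-1],[[-8.5,-2,-1],0.1,-1],[[-8.5,-1,-4],0.25,-1],[[-8.5,1,-8],0.4,-1],[[-8.5,3,-9.6],0.55,-1],[[-8.5,5,-9.6],0.7,-1],[[-8.5,6.9,-9.6],0.85,-1],[[-8.5,6.9,-9.6],1,-1],[[-8.5,6.9,-9.6],1.15,-1],[[-8.5,6.9,-9.6],1.3,-1],[[-8.5,6.9,-9.6],1.45,-1],[[-8.5,6.9,-9.6],1.577,-1],[[-8.5,6.9,-9.6],1.577,-1]]'
python3 - <<'E'
from h import *
goal([.4657,-.0112,.044],-1.465)
snap('top15.png');cam('wrist','wrist15.png')
E
```

```text
clock: 18.35
eef_pos: [0.4654, -0.0119, 0.1231]
ee_rot: [0.478, 0.508, -0.469, 0.542]
contact_force: [0.5, 0.3, -0.2]
width: 0.998
pos [ 0.4654 -0.0119  0.1231] jaw yaw -1.4675374486751094 toolx [ 0.0437 -0.0218 -0.9988] j7 -1.1168097777543255 t 18.35
shift cm [ 7.9  -0.29 -0.27]
turn -0.0025374486751092995 or 3.139055204914684 -3.1441301022649024
```

View pics/top15.png

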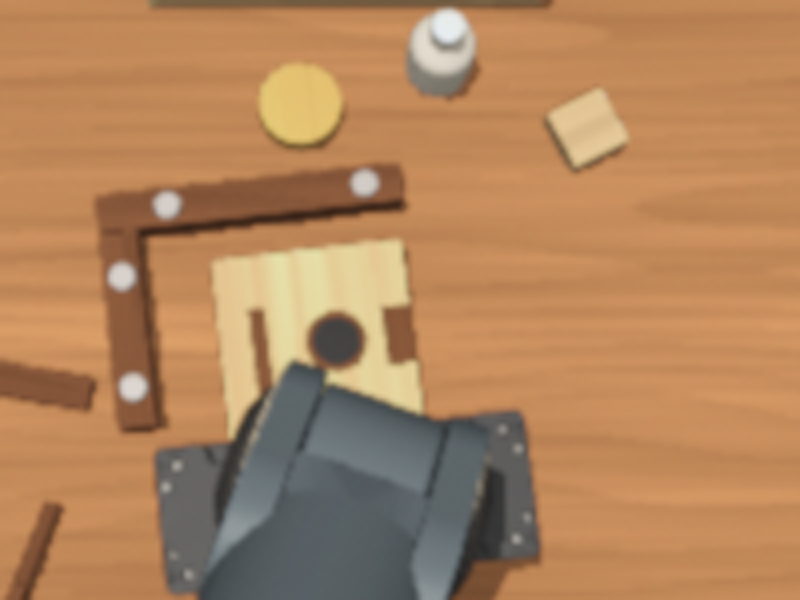

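View pics/wrist15.png

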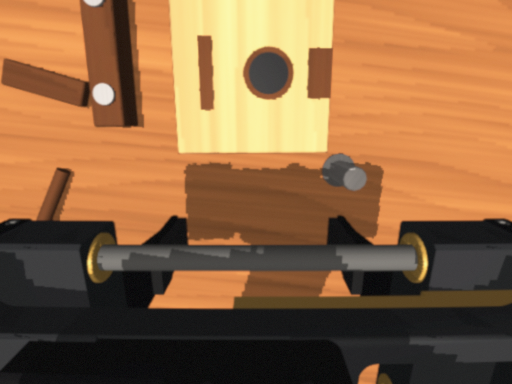

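```bash
python3 -m inch '[[[3,-0.3,-0.8],0,-1],[[6,-0.3,-0.8],0,-1],[[7.9,-0.3,-0.8],0,-1],[[7.9,-0.3,-0.8],0,-1]]'; python3 -m inch '[[[0,0.6,0],0,-1],[[0,1.2,0],0,-1],[[0,1.8,0],0,-1],[[0,2.4,0],0,-1],[[0,3,0],0,-1],[[0,3.5,0],0,-1],[[0,4,0],0,-1],[[0,4.4,0],0,-1],[[0,4.4,0],0,-1]]'
python3 - <<'E'
from h import *
s=env.get_state();print(w2f(s['eef_pos']),s['contact_force'],R.from_quat(s['ee_rot']).as_matrix())
snap('top16.png')
E
```

```text
clock: 18.85
eef_pos: [0.4634, -0.006, 0.0421]
ee_rot: [0.476, 0.511, -0.469, 0.541]
contact_force: [-0.6, -0.4, 0.1]
width: 0.995
clock: 19.75
eef_pos: [0.508, -0.0011, 0.0437]
ee_rot: [0.476, 0.51, -0.468, 0.542]
contact_force: [0.5, 0.0, 0.2]
width: 1.001
[-0.1418 -0.0977] [0.5178 0.0137 0.1518] [[ 0.0402  0.9934  0.1073]
 [-0.0219  0.1083 -0.9939]
 [-0.999   0.0376  0.0261]]
```

View pics/top16.png

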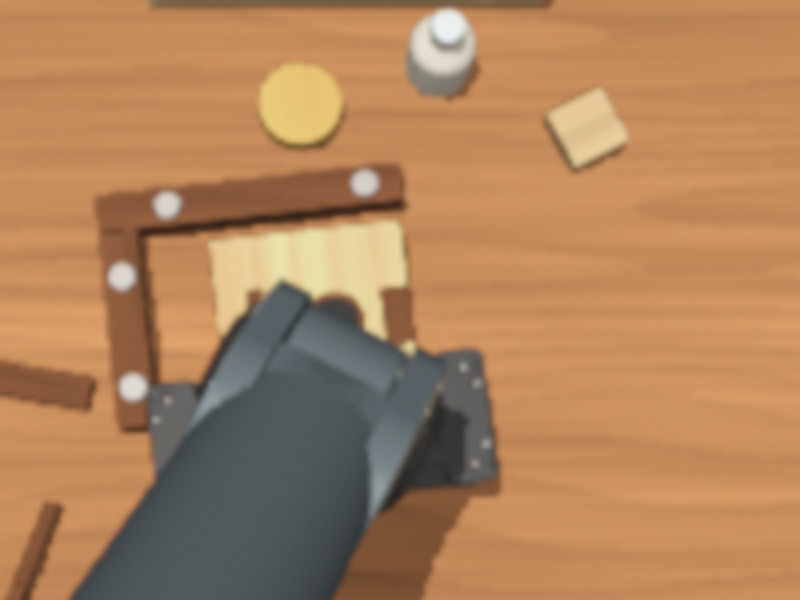

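```bash
python3 -m inch '[[[0,0.2,0],0,-1],[[0,0.4,0],0,-1],[[0,0.6,0],0,-1],[[0,0.7,0],0,-1],[[0,0.7,0],0,-1]]'; python3 -m inch '[[[0,0.1,0],0,-1],[[0,0.2,0],0,-1],[[0,0.2,0],0,-1]]';python3 -m inch '[[[0,0.1,0],0,-1],[[0,0.2,0],0,-1],[[0,0.2,0],0,-1]]'
```

```text
clock: 20.3
eef_pos: [0.5153, -0.0004, 0.0441]
ee_rot: [0.476, 0.51, -0.468, 0.542]
contact_force: [-1.1, -0.4, -0.2]
width: 1.0
clock: 20.6
eef_pos: [0.5175, -0.0001, 0.0442]
ee_rot: [0.476, 0.51, -0.468, 0.542]
contact_force: [-1.3, 0.1, -0.2]
width: 1.0
clock: 20.9
eef_pos: [0.5198, 0.0001, 0.0443]
ee_rot: [0.476, 0.51, -0.468, 0.542]
contact_force: [-1.1, -0.2, -0.6]
width: 1.001
```

```bash
python3 -m inch '[[[0,0.1,0],0,-1],[[0,0.2,0],0,-1],[[0,0.2,0],0,-1]]'; python3 -m inch '[[[0,0.1,0],0,-1],[[0,0.2,0],0,-1],[[0,0.2,0],0,-1]]'
```

```text
clock: 21.2
eef_pos: [0.522, 0.0004, 0.0444]
ee_rot: [0.476, 0.51, -0.468, 0.543]
contact_force: [-0.7, -0.2, -1.4]
width: 1.001
clock: 21.5
eef_pos: [0.5224, 0.0004, 0.0443]
ee_rot: [0.476, 0.511, -0.469, 0.541]
contact_force: [-5.8, -0.3, 3.4]
width: 1.001
```

```bash
python3 -m inch '[[[0,0.15,0],0,-1],[[0,0.25,0],0,-1],[[0,0.25,0],0,-1]]'
```

```text
clock: 21.8
eef_pos: [0.5225, 0.0004, 0.0441]
ee_rot: [0.475, 0.512, -0.47, 0.54]
contact_force: [-7.4, -1.0, 5.2]
width: 1.001
```

```bash
python3 -m inch '[[[0,0.3,0],0,-1],[[0,0.4,0],0,-1],[[0,0.4,0],0,-1]]'; python3 - <<'E'
from h import *
s=env.get_state();print(w2f(s['eef_pos']),s['contact_force'],R.from_quat(s['ee_rot']).as_matrix())
snap('top17.png')
E
```

```text
clock: 22.1
eef_pos: [0.5227, 0.0004, 0.0437]
ee_rot: [0.473, 0.515, -0.471, 0.537]
contact_force: [-10.2, -1.5, 7.7]
width: 1.001
[-0.127  -0.0977] [-10.186   -1.5313   7.6563] [[ 0.0257  0.9939  0.1071]
 [-0.0196  0.1076 -0.994 ]
 [-0.9995  0.0234  0.0222]]
```

View pics/top17.png

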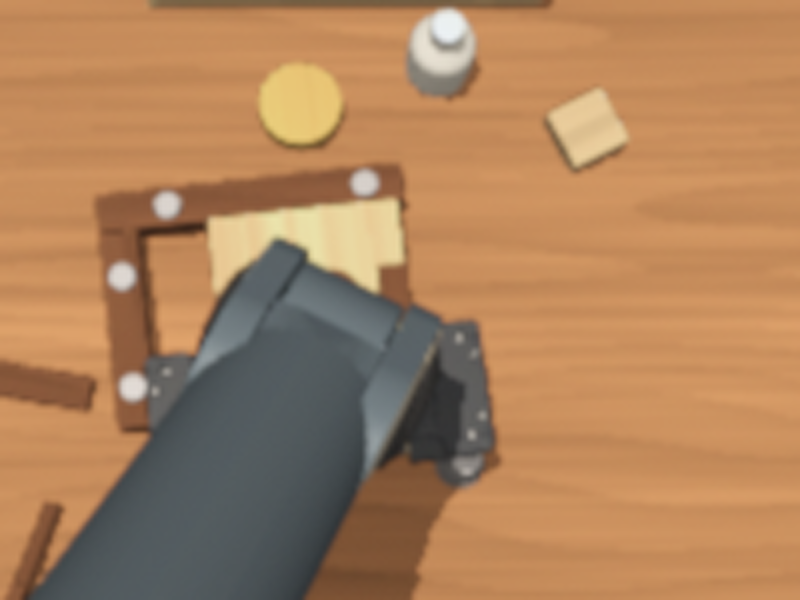

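```bash
python3 -m inch '[[[0,-0.7,0],0,-1],[[0,-1.5,0],0,-1],[[-4,-1.5,0],0,-1],[[-8,-1.5,0],0,-1],[[-8,-1.5,0],0,-1]]'; python3 - <<'E'
from h import *
q=f2w(-.062,-.20);goal([*q,.125],.106);goal([*q,.044],.106)
snap('top18.png')
E
```

```text
clock: 22.65
eef_pos: [0.5094, 0.0, 0.1277]
ee_rot: [0.476, 0.512, -0.469, 0.54]
contact_force: [0.9, 1.2, -0.6]
width: 1.002
pos [0.5094 0.     0.1277] jaw yaw -1.4639480095078372 toolx [ 0.0364 -0.0179 -0.9992] j7 -1.1094070316465752 t 22.65
shift cm [ 0.76  7.8  10.33]
turn -1.5699480095078373 or 1.5716446440819558 -4.71154066309763
pos [0.5094 0.     0.1277] jaw yaw -1.4639480095078372 toolx [ 0.0364 -0.0179 -0.9992] j7 -1.1094070316465752 t 22.65
shift cm [ 8.86  7.52 10.16]
turn -1.5699480095078373 or 1.5716446440819558 -4.71154066309763
```

View pics/top18.png

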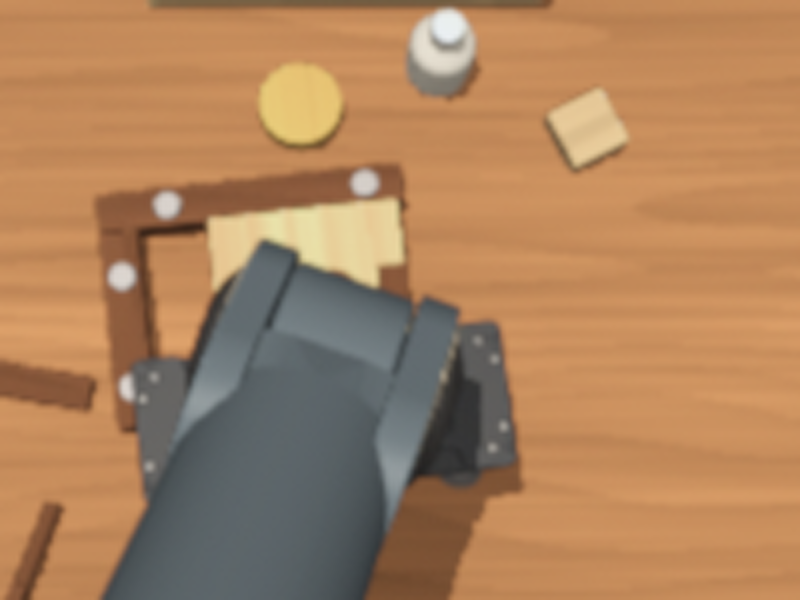

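```bash
python3 -m inch '[[[0.3,0.5,3],-0.15,-0.3],[[0.5,1,6],-0.3,-0.3],[[0.7,2.5,9],-0.45,-0.3],[[0.7,4,10.3],-0.6,-0.3],[[0.7,6,10.3],-0.75,-0.3],[[0.7,7.8,10.3],-0.9,-0.3],[[0.7,7.8,10.3],-1.05,-0.3],[[0.7,7.8,10.3],-1.2,-0.3],[[0.7,7.8,10.3],-1.35,-0.3],[[0.7,7.8,10.3],-1.5,-0.3],[[0.7,7.8,10.3],-1.57,-0.3],[[0.7,7.8,10.3],-1.57,-0.3]]'; python3 - <<'E'
from h import *
q=f2w(-.062,-.20);goal([*q,.043],.106)
snap('top19.png');cam('wrist','wrist19.png')
E
```

```text
clock: 23.9
eef_pos: [0.5962, -0.0933, 0.1223]
ee_rot: [-0.044, 0.695, 0.031, 0.717]
contact_force: [0.3, -0.3, -0.7]
width: 0.649
pos [ 0.5962 -0.0933  0.1223] jaw yaw 0.10708394531115846 toolx [ 0.0315 -0.0171 -0.9994] j7 0.3812920726066695 t 23.9
shift cm [ 7.93  0.03 -0.04]
turn 0.0010839453111584074 or 3.1426765989009517 -3.1405087082786345
```

View pics/top19.png

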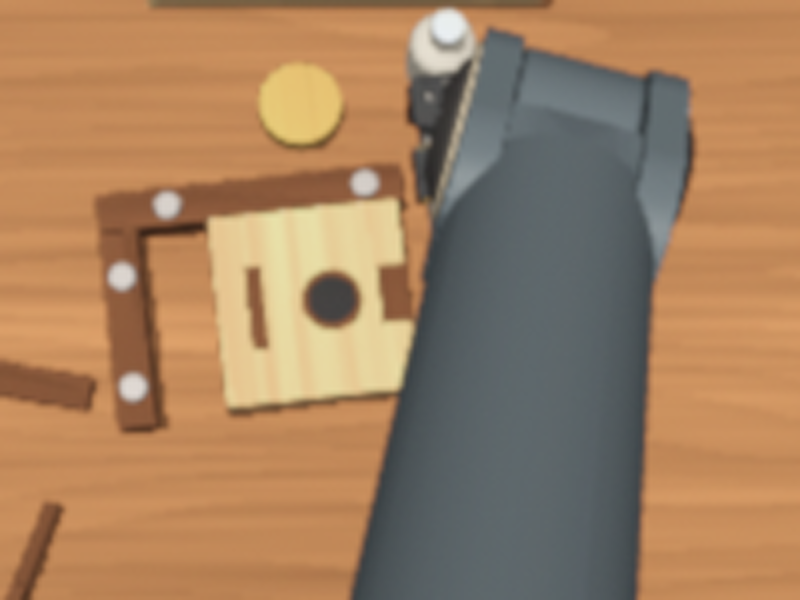

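View pics/wrist19.png

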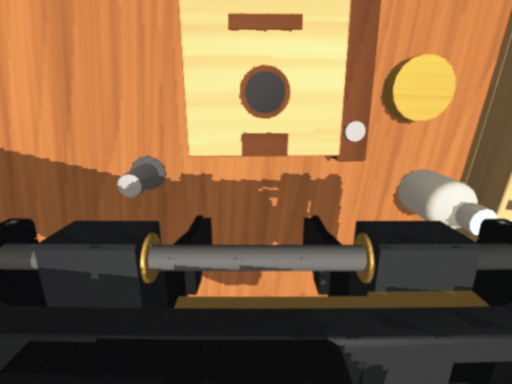

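```bash
python3 -m inch '[[[3,0,0],0,-0.3],[[6,0,0],0,-0.3],[[7.9,0,0],0,-0.3],[[7.9,0,0],0,-0.3]]'; python3 -m inch '[[[0,0.5,0],0,-0.3],[[0,1,0],0,-0.3],[[0,1.5,0],0,-0.3],[[0,2,0],0,-0.3],[[0,2.5,0],0,-0.3],[[0,3,0],0,-0.3],[[0,3.5,0],0,-0.3],[[0,4,0],0,-0.3],[[0,4.5,0],0,-0.3],[[0,4.5,0],0,-0.3]]'
python3 - <<'E'
from h import *
s=env.get_state();print(w2f(s['eef_pos']),s['contact_force'])
snap('top20.png')
E
```

```text
clock: 24.4
eef_pos: [0.5966, -0.0943, 0.0405]
ee_rot: [-0.044, 0.697, 0.03, 0.715]
contact_force: [-0.5, -0.0, 0.4]
width: 0.649
clock: 25.4
eef_pos: [0.5921, -0.0482, 0.0396]
ee_rot: [-0.043, 0.697, 0.031, 0.715]
contact_force: [-0.4, -0.4, 0.5]
width: 0.645
[-0.0632 -0.1534] [-0.4273 -0.4345  0.5261]
```

View pics/top20.png

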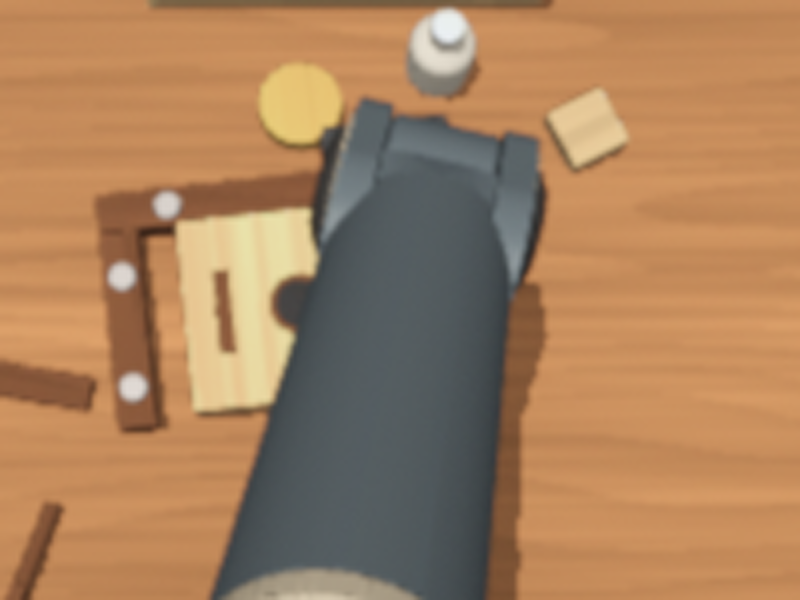

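```bash
python3 -m inch '[[[0,0.4,0],0,-0.3],[[0,0.8,0],0,-0.3],[[0,1.2,0],0,-0.3],[[0,1.5,0],0,-0.3],[[0,1.7,0],0,-0.3],[[0,1.7,0],0,-0.3]]';python3 -m inch '[[[0,0.1,0],0,-0.3],[[0,0.2,0],0,-0.3],[[0,0.2,0],0,-0.3]]'; python3 -m inch '[[[0,0.1,0],0,-0.3],[[0,0.2,0],0,-0.3],[[0,0.2,0],0,-0.3]]'
```

```text
clock: 26.05
eef_pos: [0.5902, -0.0305, 0.0391]
ee_rot: [-0.043, 0.697, 0.032, 0.715]
contact_force: [1.0, -1.8, 1.6]
width: 0.65
clock: 26.35
eef_pos: [0.5901, -0.0284, 0.0391]
ee_rot: [-0.043, 0.697, 0.032, 0.715]
contact_force: [1.3, -2.4, 2.4]
width: 0.651
clock: 26.65
eef_pos: [0.5899, -0.0263, 0.0391]
ee_rot: [-0.043, 0.697, 0.032, 0.715]
contact_force: [0.7, -3.4, 2.6]
width: 0.649
```

```bash
python3 -m inch '[[[0,0.1,0],0,-0.3],[[0,0.2,0],0,-0.3],[[0,0.2,0],0,-0.3]]'
```

```text
clock: 26.95
eef_pos: [0.5897, -0.0249, 0.0391]
ee_rot: [-0.044, 0.697, 0.031, 0.715]
contact_force: [-0.4, -5.1, 2.6]
width: 0.65
```

```bash
python3 -m inch '[[[0,0.15,0],0,-0.3],[[0,0.25,0],0,-0.3],[[0,0.25,0],0,-0.3]]'; python3 - <<'E'
from h import *
s=env.get_state();print(w2f(s['eef_pos']),s['contact_force'])
snap('top21.png')
E
```

```text
clock: 27.25
eef_pos: [0.5899, -0.0247, 0.0391]
ee_rot: [-0.045, 0.697, 0.03, 0.715]
contact_force: [0.7, -8.3, 1.5]
width: 0.649
[-0.0629 -0.1298] [ 0.7243 -8.3492  1.5068]
```

View pics/top21.png

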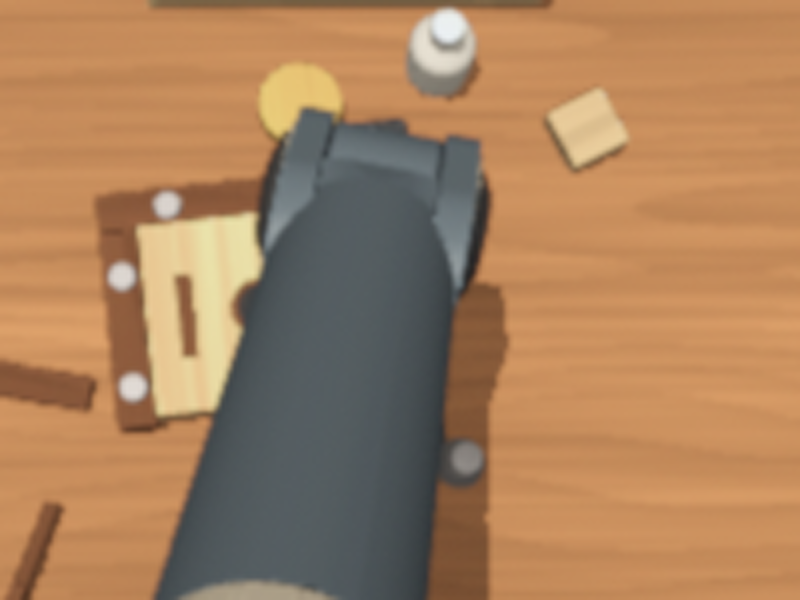

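```bash
python3 -m inch '[[[0,0.2,0],0,-0.3],[[0,0.35,0],0,-0.3],[[0,0.35,0],0,-0.3],[[0,0.35,0],0,-0.3]]';python3 -m inch '[[[0,-0.5,0],0,-0.3],[[0,-1.5,0],0,-0.3],[[-1,-2.5,0],0,-0.3],[[-6,-4,0],0,-0.3],[[-12,-8,0],0,-0.3],[[-14,-12,0],0,-0.3],[[-14,-16,0],0,-0.3],[[-14,-20,0],0,-0.3],[[-14,-24,0],0,-0.3],[[-14,-28,0],0,-0.3],[[-14,-28,0],0,-0.3]]'; python3 - <<'E'
from h import *
snap('top22.png');d=cam('side'); im=d['img'][130:280,190:350][:, :, ::-1]
cv2.imwrite('pics/side22.png',cv2.resize(im,None,fx=4,fy=4,interpolation=cv2.INTER_CUBIC))
E
```

```text
clock: 27.7
eef_pos: [0.5899, -0.0246, 0.0392]
ee_rot: [-0.046, 0.696, 0.028, 0.716]
contact_force: [0.8, -10.7, 1.7]
width: 0.648
clock: 28.8
eef_pos: [0.6132, -0.3078, 0.1877]
ee_rot: [-0.044, 0.696, 0.023, 0.716]
contact_force: [-0.4, 0.1, 0.1]
width: 0.65
```

View pics/top22.png

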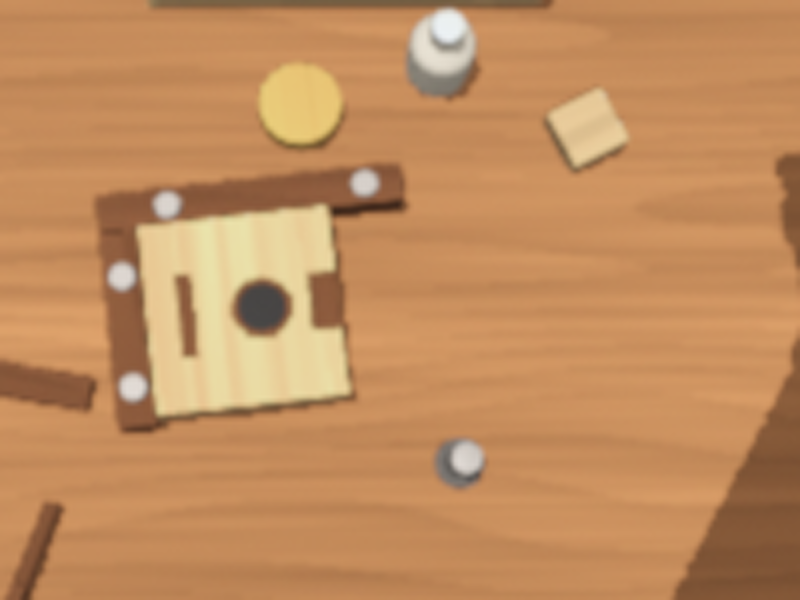

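View pics/side22.png

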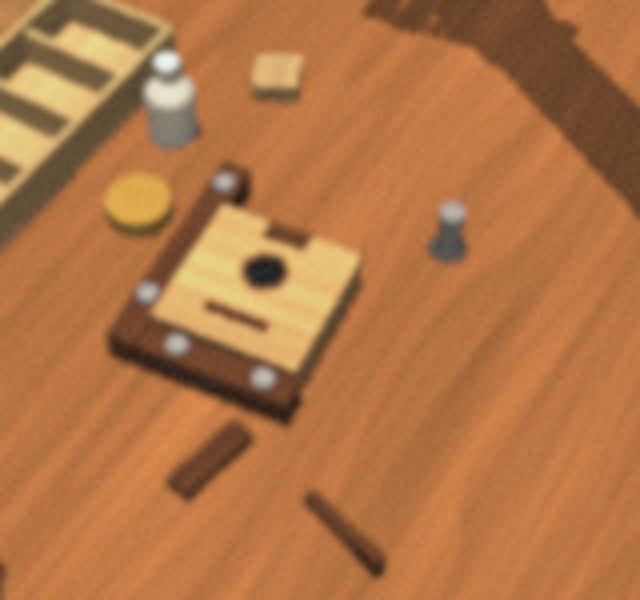

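```bash
python3 - <<'E'
from h import *
d=cam('top');im=d['img'].astype(int)
# box pale mask
roi=np.zeros(im.shape[:2],bool);roi[158:220,208:272]=1
m=((im[:,:,1]>165)&(im[:,:,0]>190)&roi).astype(np.uint8)
cs,_=cv2.findContours(cv2.morphologyEx(m,cv2.MORPH_OPEN,np.ones((3,3))),cv2.RETR_EXTERNAL,cv2.CHAIN_APPROX_NONE)
k=max(cs,key=cv2.contourArea);print(cv2.contourArea(k))
w=ray(d,k.reshape(-1,2),.04)[:,:2]
f=np.array([w2f(p) for p in w])
# edge lines in fence frame
def fit(sel,ax):
    q=f[sel];A=np.polyfit(q[:,1-ax],q[:,ax],1);return A[0],np.polyval(A,q[:,1-ax].mean())
c0=(f.max(0)+f.min(0))/2;print('extent',f.min(0),f.max(0))
for ax,sg,nm in((0,1,'fence side'),(0,-1,'near'),(1,1,'stop side'),(1,-1,'neck')):
    r=(f-c0);sel=(np.abs(r[:,1-ax])<.045)&(sg*r[:,ax]>.045);print(nm,sel.sum(),fit(sel,ax))
# fence/stop direction from dark mask: outer edges & bolts
b=ray(d,zt([(167,204),(365,183)]),.034)[:,:2];v=b[0]-b[1];print('fence yaw bolts',np.arctan2(-v[0],v[1]))
E
```

```text
2105.5
extent [-0.1177 -0.1186] [0.0026 0.0012]
fence side 36 (np.float64(-0.0068025278612053805), np.float64(0.001338122786633764))
near 36 (np.float64(0.0008824789020036654), np.float64(-0.11607695919843437))
stop side 36 (np.float64(0.0010042603693877084), np.float64(9.873715221488992e-05))
neck 30 (np.float64(0.004145846982672375), np.float64(-0.11511114120336796))
fence yaw bolts 0.10542520304091199
```

```bash
python3 - <<'E'
from h import *
print(env.get_state()['contact_force'],env.get_state()['clock']);print(env.finish_job())
E
```

```text
[-0.2488  0.1074  0.1295] 28.95
the job is handed in; nothing more can be done
None
```

The sound box sits in the corner with its neck face pointing along the fence, away from the end stop. I handed the job in at about 29 s; no verdict came back.

**What I did**
- **Pivot:** I pushed the box against the steel post and turned it there by about 0.73 rad (roughly 40 degrees). At 0.58 rad turned it was leaning on the post, with about 8 N at the tool.
- **Rest of the quarter turn:** I finished it with both fingertips on the neck face, swinging the box clear of the post.
- **Seating:** I pressed it against the fence with about 10 N (about 13 N counting the vertical part of the reading), slid it along, and pressed it against the stop with about 11 N. Then I withdrew the gripper.

**Last checks**
- **Position:** In the top view, the box's outline is within about 2 mm of flush with both faces and square within 0.007 rad. The camera calibration is only good to about 2 mm, so that is near the limit of what I can confirm.
- **Fence contact:** The edge of the box nearest the robot stayed within about 0.5 mm of the fence-pressed line during the slide to the stop.
- **Other things:** By eye in the final top and side pictures, the items nearby (tin, bottle, pad, bridge blank, peg) had not moved. The cup, screwdriver and sanding block were outside my close-ups, but the arm did not work near them. The tool force read about 0 N at hand-in.

**What went less well**
- My first push beside the post jammed through friction, and the wrist reading reached about 21 N. I changed the push direction after that. Post force is not measured directly, so I only infer it stayed under 25 N.
- The tool picked up a tilt of up to about 0.06 rad from that load and still had some at the end; I saw no effect on the result.

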